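Fit and clamp the flask platform on the shaker

TASK

Put the flask platform on the reciprocating shaker: set it down gently, without dropping or forcing it, so that both dowels of the carriage come up through its two holes and the plate lies flat on the carriage, then swing the clamp lever round to its stop so that its toe holds the plate. Leave the glassware and bottles around it standing where they are.

Things in the scene. Friction and masses are not known exactly. Their poses are not given: they have to be found in the camera images.
- shaker: Bench shaker, blue housing 240 mm (its x) by 320 (y), 85 high, standing on the bench; it does not move. Origin: centre of its underside, z up, control panel on its -x side. On top two guide rods along its y bear the carriage, an aluminium plate 100 mm (x) by 180 (y), its flat top 112 mm above the origin, with two upright dowels and, on a tab at the +y end, the clamp lever.
- mid_stroke (a point): Fixed point of the shaker (axes as the shaker's), level with the carriage top, where the carriage's centre is at mid-stroke. The carriage has stopped anywhere up to 12 mm from here along the shaker's +y or -y, and its drive holds it fast (over 80 N). Where it stopped is not reported: find it by eye or by feel.
- dowel_line (a point): Fixed point of the shaker (axes as the shaker's) 18 mm above mid_stroke, at the height of the dowel tips. The two steel dowels stand upright on the carriage's centre line (same x as this point), 60 mm either side of the carriage's centre along y. Each is 12 mm in diameter and 18 mm tall, its top 4 mm tapered to 7 mm; there are no other things so high on the carriage but the clamp.
- platform_bar (a point): Flask platform, loose, about 0.6 kg (weight varies). This point: middle of its middle bar, on the axis, 42 mm above the plate's underside, over its centre of mass; lift by this bar. Three black rubber-sleeved bars lie along x, 18 mm thick, 122 long, at y = -85, 0, +85 mm. y runs along the plate's length, z up. Starts flat on the bench. Fully home: 42 mm above the carriage top.
- platform_hole (a point): Centre, on the underside, of the platform's round hole, 13.5 mm in diameter, 60 mm from the plate's centre towards its -y; axes as the platform's. The plate is aluminium, 130 mm (x) by 200 (y) by 6, between two steel side rails along y, whose tops are 50 mm above its underside; 146 mm wide over the nuts of the bars.
- platform_slot (a point): Centre, on the underside, of the platform's second hole, a slot 13.5 mm in x by 17.5 in y, 60 mm from the plate's centre towards its +y; axes as the platform's. Either hole may go over either dowel.
- clamp (a joint): Steel clamp lever that swings level. 0: handle to the shaker's -x, toe to +x, clear of the platform. It turns clockwise from above to its stop at 1.57 rad: handle to the shaker's +y, toe (53 mm long, underside 8 mm above the carriage top) over the end of the plate. It cannot pass over a plate that is not home. Starts at 0 to 0.3, stays where left (friction 0.1 N m).
- clamp_pivot_mid (a point): Fixed point of the shaker (axes as the shaker's), 138 mm from mid_stroke towards +y and 8 mm above it: where the clamp's upright pivot is when the carriage is at mid-stroke; it shifts with the carriage, always 138 mm from the centre of a seated platform. The handle is 60 mm long from pivot to the axis of its upright round black knob, 16 mm thick, 8 to 48 mm above this point.
- flask: Glass conical flask, 82 mm in diameter, 140 mm high, standing; origin at the centre of its underside. To be left standing.
- flask_small: Small glass conical flask, 64 mm in diameter, 105 mm high, standing; origin at the centre of its underside. To be left standing.
- beaker: Glass beaker, 70 mm in diameter, 90 mm high, standing; origin at the centre of its underside. To be left standing.
- wash_bottle: White wash bottle with a bent spout, 68 mm in diameter, 196 mm high, standing; origin at the centre of its underside. To be left standing.
- reagent_jar: White square reagent jar, 56 mm wide, 123 mm high, standing; origin at the centre of its underside. To be left standing.
- cylinder: Glass measuring cylinder, 31 mm in diameter on a 60 mm foot, 218 mm high, standing; origin at the centre of its underside. To be left standing.

How it is judged:
By the outcome, as a careful person would: the job done as asked, in the order asked, and still so for the second after the job is handed in, with the robot touching nothing.
It also fails if it takes over 64 s, if anything falls off the work surface, if the arm or the gripper's body presses on something with over 40 N, if the wrist force passes 120 N, or if a joint passes its speed limit or range.

ROBOT

A 6-joint arm with a two-finger parallel gripper is mounted at the origin on the work surface. World frame = base frame: x ahead of the robot, y to its left, z up, the work surface at z = 0. Lengths are in mm, angles in rad, forces in N, time in s.
With the tool pointing down it reaches from about 400 to 925 mm from the base axis. Payload 12.5 kg.
Tool frame: the origin (TCP) lies midway between the tips of the shut fingers; the grasp point (between the pads) lies 19 mm behind it; z points along the fingers, y is the direction in which the jaws open and shut (so a half turn about z gives the same grasp; the last joint's range is limited). The gripper opens to 95 mm and grips with 3 to 60 N. Pads are 20 mm wide; open, the fingers measure 119 mm over their backs; the gripper's body (75 mm by 180 mm) begins 59 mm behind the grasp point.
Start: joints at [-1.272, 0.491, 1.559, -0, 1.092, -0.106], TCP at [246.171, -574.497, 214.661] pointing down, gripper open.
Joint ranges: [-3.1, 3.1], [-0.84, 2.19], [0.05, 2.79], [-1.13, 4.28], [0.06, 2.93], [-2.69, 2.69]. Speed limits (rad/s): [2.22, 2.22, 2.79, 3.14, 3.14, 3.14].

INTERFACE

Orientations are given as [roll, pitch, yaw] about the fixed x, y, z axes, in that order (R = Rz(yaw) Ry(pitch) Rx(roll)).
In Python, from cell import env gives the robot as it stands.
- The arm moves only by the tool arm_command, never from a script. Its argument "steps" is a list of rows, each an object of numbers: "dx", "dy", "dz": the shift along the tool's x, y, z as a fraction of full scale; "rx", "ry", "rz": the turn, a rotation vector about the tool's x, y, z as a fraction of full scale; "claw": the gripper command: -1 is fully open, 1 is shut, values between are in proportion. In form: [{"dx": .., "dy": .., "dz": .., "rx": .., "ry": .., "rz": .., "claw": ..}, ...]. A call has 1 to 10 rows; each row shifts and turns the pose as measured when the row begins, along the tool's axes as they then stand; what a row does not reach is not made up. Full scale, the value 1, is 0.8 m for a shift and 90 degrees for a turn. A row lasts 1/8 s, in which the tool goes at most 62.5 mm and 10.7 degrees, less where a joint would pass 70% of its speed; a pose out of reach is approached as far as the arm can. A call with a number of a shift or a turn outside -1 to 1 is refused whole. A call with a gripper value outside its range is refused whole. The fingers move at their own pace and stop on an object; the grip force is fixed at half the most. Time passes only in rows, so rows that do not move let the fingers close. It gives the time, the measured TCP pose, the force and the opening at its end, in the units of the state.
- env.state(): the state, without advancing time (a new reading comes with each control period).
- env.read_camera(name): name is "side" or "top"; returns (picture, depth): 480x640x3 uint8, red, green, blue; 480x640 float32, mm along the optical axis (not along the pixel's ray), 0 where there is no reading.
- env.get_calibration(name): a dict with "vfov" (degrees; the focal length in pixels is half the picture's height over the tangent of half this angle, whatever the lens; pixels are square), "cx", "cy" (the principal point, pixels), "k1" (the pictures are not rectified: a ray, as slopes to the right and down, at radius r is drawn at 1 + k1 r^2 times it, then the intrinsics apply), "xyz" and "attitude" of the camera in the world. Camera axes: x right, y up, looking along -z (the intrinsics and any distortion apply to the point x, -y, -z); pixel columns grow to the right and rows downward; lengths in mm; the calibration is good to about 2 mm. A picture is of the moment at which its call begins. get_calibration takes no time and is no camera call.
- env.job_done(): hands the job in, once; it reports no verdict.
The state is a dict: "t": time; "joints": joint angles; "qvel": joint speeds; "tau": joint torques, N m; "eef_pos": TCP position; "tcp_rot": TCP orientation; "ft_force": force on the tool from outside, world axes, zero at the start; "moment": the same for the moment, N m; "opening": opening from 0.0 (shut) to 1.0 (fully open).
Only numpy, scipy, OpenCV 4.12 (cv2) and the standard library are available. Lean on these libraries where they do the work, as an engineer would, in place of code of your own. Each camera call takes 0.05 s, during which the arm holds its last target.

## Working session

There is one attempt and no reset: what is moved stays moved. The work goes in short steps, Python scripts to look and compute and a tool call to move; the robot and the scene stay as the last step left them, time stands still between calls to the robot, and variables do not carry over. Pictures are saved under pics/ and viewed, and the job is handed in when it is done.

Besides the shell and the picture viewer there is one more tool, called after "Emit:" as name(argument=value, ...) on one line, values as JSON. arm_command: Moves the arm, as the interface text tells. Its arguments: {"type":"object","properties":{"steps":{"type":"array","items":{"type":"object","properties":{"dx":{"type":"number"},"dy":{"type":"number"},"dz":{"type":"number"},"rx":{"type":"number"},"ry":{"type":"number"},"rz":{"type":"number"},"claw":{"type":"number"}}}}},"required":["steps"]}

```bash
ls; mkdir -p pics
python3 - <<'E'
from cell import env
import cv2, numpy as np
for n in ("side","top"):
    p,d=env.read_camera(n); cv2.imwrite(f"pics/{n}0.png",p[:,:,::-1]); np.save(f"pics/{n}0.npy",d)
    print(n,env.get_calibration(n), d.min(), d.max())
print(env.state())
E
```

```text
pics
side {'vfov': 53.662882201771545, 'cx': 325.3290640372291, 'cy': 236.85652835946465, 'k1': 0.00669062587611484, 'xyz': array([ 521.14977603, 1000.24051964,  782.84406219]), 'attitude': array([ 0.90683766, -0.01628925, -3.07090024])} 0.0 3702.1843
top {'vfov': 52.496928850190024, 'cx': 326.4114508579951, 'cy': 240.9652995716099, 'k1': -0.03849371194253644, 'xyz': array([459.42352092, 171.64983448, 997.47861307]), 'attitude': array([ 0.13514879, -0.0068403 , -1.57234859])} 0.0 1915.859
{'t': 0.1, 'joints': array([-1.27160808e+00,  4.91477391e-01,  1.55937493e+00,  3.77773389e-07,
        1.09170173e+00, -1.05611774e-01]), 'qvel': array([ 2.48168981e-03, -2.80417278e-03, -1.69755959e-03,  6.22619497e-05,
        1.04622579e-03, -4.64218450e-05]), 'tau': array([ 2.32259023e-03, -6.13626981e+01, -2.58606631e+01,  6.93965843e-02,
        4.69795126e-02, -3.68454937e-05]), 'eef_pos': array([ 246.09914171, -574.28143202,  214.1384609 ]), 'tcp_rot': array([-3.14063665e+00, -1.01678818e-04,  4.04799798e-01]), 'ft_force': array([-0.57220877,  0.06733808, -0.54604854]), 'moment': array([0.01382178, 0.01752929, 0.00357683]), 'opening': 1.0014395773004652}
```

View pics/side0.png

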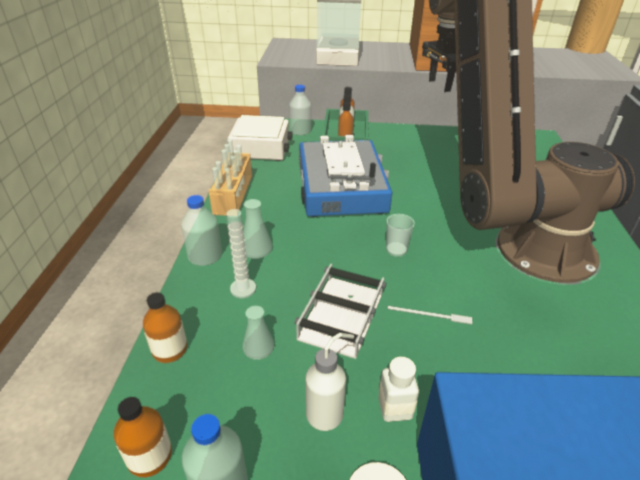

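View pics/top0.png

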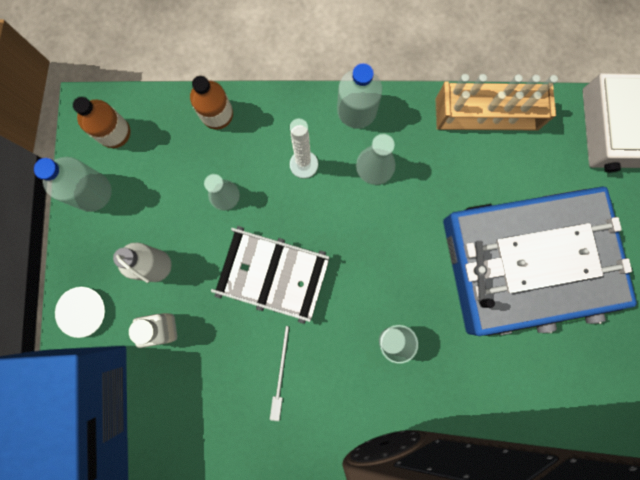

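The top view shows the platform at about (272,275), and the shaker carriage at about (550,260) with dowels near (522,262) and (585,252). The clamp pivot is near (481,270) and the knob near (487,300). I'll zoom in on these.

```bash
cat > h.py <<'E'
import numpy as np, cv2
from scipy.spatial.transform import Rotation as R
from cell import env
def cam(n):
    c=env.get_calibration(n); f=240/np.tan(np.radians(c['vfov'])/2)
    return c,f,R.from_euler('xyz',c['attitude']).as_matrix()
def ray(n,u,v):
    c,f,M=cam(n); xd=np.array([(u-c['cx'])/f,(v-c['cy'])/f]); x=xd.copy()
    for _ in range(20): x=xd/(1+c['k1']*(x@x))
    return np.array(c['xyz']), M@np.array([x[0],-x[1],-1.])
def onz(n,u,v,z):
    o,d=ray(n,u,v); return o+d*(z-o[2])/d[2]
def dep(n,u,v,D):
    o,d=ray(n,u,v); return o+d*D
def proj(n,P):
    c,f,M=cam(n); q=M.T@(np.array(P,float)-c['xyz']); x=np.array([q[0],-q[1]])/-q[2]
    x=x*(1+c['k1']*(x@x)); return x*f+[c['cx'],c['cy']]
def tri(u1,u2):
    o1,d1=ray('top',*u1); o2,d2=ray('side',*u2)
    d1/=np.linalg.norm(d1); d2/=np.linalg.norm(d2)
    A=np.stack([d1,-d2],1); s=np.linalg.lstsq(A,o2-o1,rcond=None)[0]
    p,q=o1+s[0]*d1,o2+s[1]*d2; return (p+q)/2, np.linalg.norm(p-q)
def crop(img,x,y,w,h,k,name): cv2.imwrite(f'pics/{name}.png',cv2.resize(img[y:y+h,x:x+w],None,fx=k,fy=k,interpolation=cv2.INTER_CUBIC))
E
python3 - <<'E'
from h import *
t=cv2.imread('pics/top0.png'); s=cv2.imread('pics/side0.png')
crop(t,440,180,200,150,4,'t_sh'); crop(t,200,220,140,105,5,'t_pl'); crop(s,290,130,110,90,6,'s_sh'); crop(s,285,255,120,100,6,'s_pl')
E
```

```text
(no output)
```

View pics/t_sh.png

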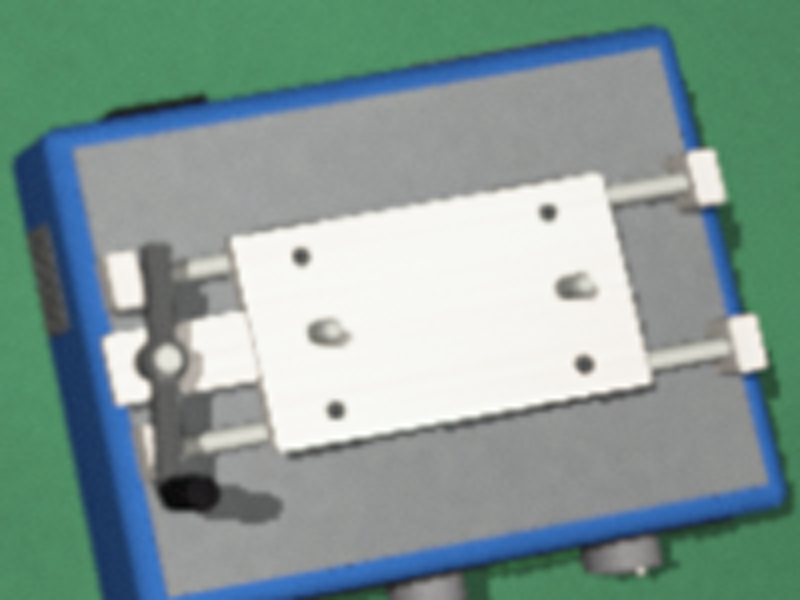

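View pics/t_pl.png

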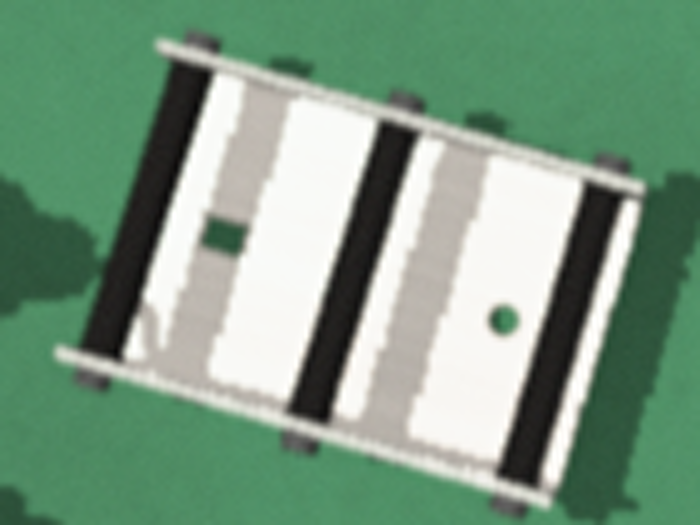

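View pics/s_sh.png

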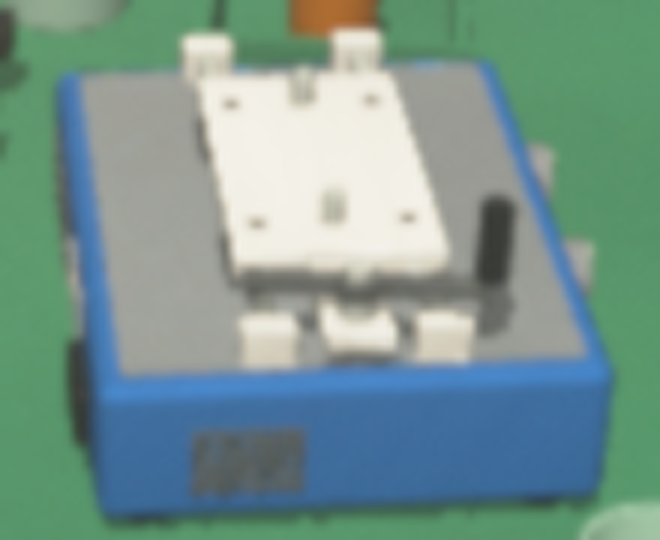

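View pics/s_pl.png

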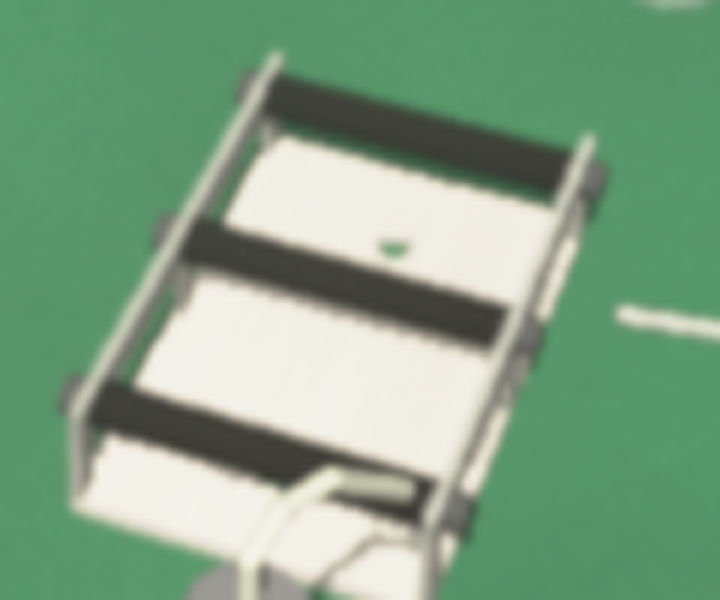

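Run:
```python
from h import *
t=cv2.imread('pics/top0.png').astype(int); s=cv2.imread('pics/side0.png').astype(int)
def blobs(mask,x,y,w,h,amin=6):
    m=np.zeros(mask.shape,np.uint8); m[y:y+h,x:x+w]=mask[y:y+h,x:x+w]
    n,l,st,ce=cv2.connectedComponentsWithStats(m)
    return [(ce[i],st[i],np.argwhere(l==i)[:,::-1]) for i in range(1,n) if st[i][4]>=amin]
for nm,im,box in (('top',t,(200,220,140,105)),('side',s,(285,255,120,100))):
    black=(im.max(2)<75)
    print(nm,'bars')
    for c,st,p in blobs(black&(im.max(2)-im.min(2)<20),*box,amin=60):
        P=np.array([onz(nm,u,v,42)[:2] for u,v in p]); m=P.mean(0); a=np.linalg.svd(P-m)[2][0] if 0 else np.linalg.eigh(np.cov((P-m).T))[1][:,1]
        print(np.round(c,1),len(p),np.round(m,1),np.round(np.degrees(np.arctan2(a[1],a[0])),2), np.round(np.ptp((P-m)@a),1))
    green=(im[:,:,1]-im[:,:,2]>20)
    for c,st,p in blobs(green,*box,amin=6):
        if len(p)<150: print('hole',np.round(c,1),len(p),np.round(onz(nm,*c,3),1))
# carriage
for nm,im,box in (('top',t,(495,215,112,85)),('side',s,(318,138,52,38))):
    w=im.min(2)>185
    B=sorted(blobs(w,*box,amin=300),key=lambda b:-len(b[2]))[0]
    P=np.array([onz(nm,u,v,112)[:2] for u,v in B[2]],np.float32)
    print(nm,'carr',len(P),cv2.minAreaRect(P), 'centroid',P.mean(0))
```

```text
top bars
[228.8 261.7] 459 [548.4 357.3] 163.37 118.7
[270.1 274.2] 429 [523.7 275.4] 163.1 118.7
[311.7 286.6] 437 [499.5 193.9] 163.3 118.4
hole [244.5 266.8] 39 [541.3 332.5   3. ]
hole [300.6 283.5] 23 [507.1 217.4   3. ]
side bars
[354.1 277.3] 306 [500.1 198.4] 163.1 114.7
[341.7 301.9] 285 [525.  278.7] 162.89 115.2
[318.7 327.1] 226 [568.4 353.7] 163.28 82.9
hole [355.1 281.9] 72 [496.  172.3   3. ]
hole [323.6 284.6] 24 [570.1 188.1   3. ]
hole [308.7 311.4] 29 [596.6 276.2   3. ]
hole [338.7 353.8] 6 [524.7 386.8   3. ]Traceback (most recent call last):
  File "<stdin>", line 20, in <module>
  File "h.py", line 12, in onz
    o,d=ray(n,u,v); return o+d*(z-o[2])/d[2]
        ~~~^^^^^^^
  File "h.py", line 8, in ray
    c,f,M=cam(n); xd=np.array([(u-c['cx'])/f,(v-c['cy'])/f]); x=xd.copy()
          ~~~^^^
  File "h.py", line 5, in cam
    c=env.get_calibration(n); f=240/np.tan(np.radians(c['vfov'])/2)
ValueError: time passes only in moves, steps and waits
```

```bash
python3 - <<'E'
import re
s=open('h.py').read()
s=s.replace("def cam(n):\n    c=env.get_calibration(n); f=","import pickle,os\nCAL=pickle.load(open('cal.pkl','rb')) if os.path.exists('cal.pkl') else None\nif CAL is None:\n    CAL={n:env.get_calibration(n) for n in('top','side')}; pickle.dump(CAL,open('cal.pkl','wb'))\ndef cam(n):\n    c=CAL[n]; f=")
s+='''
def blobs(mask,x,y,w,h,amin=6):
    m=np.zeros(mask.shape,np.uint8); m[y:y+h,x:x+w]=mask[y:y+h,x:x+w]
    n,l,st,ce=cv2.connectedComponentsWithStats(m)
    return [(ce[i],st[i],np.argwhere(l==i)[:,::-1]) for i in range(1,n) if st[i][4]>=amin]
'''
open('h.py','w').write(s)
E
cat > m.py <<'E'
from h import *
t=cv2.imread('pics/top0.png').astype(int); s=cv2.imread('pics/side0.png').astype(int)
for nm,im,box in (('top',t,(495,215,112,85)),('side',s,(318,138,52,38))):
    w=im.min(2)>185
    B=sorted(blobs(w,*box,amin=300),key=lambda b:-len(b[2]))[0]
    P=np.array([onz(nm,u,v,112)[:2] for u,v in B[2]],np.float32)
    r=cv2.minAreaRect(P)
    print(nm,'carr',len(P),r)
    # shaft housing
    b=(im[:,:,0]-im[:,:,2]>60)
D=np.load('pics/top0.npy')
for n,(u,v) in dict(carr=(545,270),bench=(400,250),knob=(486,303)).items(): print(n,np.round(dep('top',u,v,D[v,u]),1))
def pc(x0,y0,k,X,Y): return (x0+(X+.5)/k-.5, y0+(Y+.5)/k-.5)
for n,a,z in (('dowelL tip',(318,332),130),('dowelR tip',(566,287),130),('pivot',(167,360),125),('knob top',(200,492),168)):
    print(n,np.round(onz('top',*pc(440,180,4,*a),z),1))
for n,a,b in (('dowelL',(318,332),(334,192)),('dowelR',(566,287),(302,72)),('knob',(200,492),(497,203))):
    print(n,tri(pc(440,180,4,*a),pc(290,130,6,*b)))
E
python3 m.py
```

```text
top carr 5203 ((550.6512451171875, -253.3175048828125), (100.50601959228516, 229.12843322753906), 9.90807819366455)
side carr 1083 ((549.6589965820312, -251.79168701171875), (100.70340728759766, 227.67617797851562), 10.382377624511719)
carr [ 525.6 -237.   112.2]
bench [576.   12.6   0.6]
knob [ 465.4 -105.3  169.3]
dowelL tip [ 537.7 -182.1  130. ]
dowelR tip [ 558. -298.  130.]
pivot [ 525.6 -114.3  125. ]
knob top [ 466.1 -112.   168. ]
dowelL (array([ 537.97703958, -182.77983296,  128.26545024]), np.float64(0.18971693415596907))
dowelR (array([ 558.15827388, -297.10841144,  131.63968603]), np.float64(0.7464159735383834))
knob (array([ 465.6530629 , -112.82868173,  165.51619063]), np.float64(0.8461361046082002))
```

```bash
cat > m2.py <<'E'
from h import *
t=cv2.imread('pics/top0.png').astype(int); s=cv2.imread('pics/side0.png').astype(int)
for nm,im,box,k in (('top',t,(490,215,120,85),31),('side',s,(318,138,52,38),19)):
    w=(im.min(2)>185).astype(np.uint8)
    m=np.zeros_like(w); x,y,a,b=box; m[y:y+b,x:x+a]=w[y:y+b,x:x+a]
    m=cv2.morphologyEx(m,cv2.MORPH_CLOSE,np.ones((9,9)))
    m=cv2.morphologyEx(m,cv2.MORPH_OPEN,cv2.getStructuringElement(cv2.MORPH_ELLIPSE,(k,k)))
    P=np.array([onz(nm,u,v,112)[:2] for v,u in np.argwhere(m)],np.float32)
    print(nm,'carr',len(P),cv2.minAreaRect(P),P.mean(0))
crop(cv2.imread('pics/top0.png'),505,235,100,50,8,'t_dow'); crop(cv2.imread('pics/side0.png'),322,135,50,45,12,'s_dow')
E
python3 m2.py
```

```text
top carr 5030 ((549.0147094726562, -244.2696990966797), (100.39266204833984, 188.0839080810547), 9.852229118347168) [ 549.0602 -245.9298]
side carr 1001 ((547.358642578125, -239.94415283203125), (99.68851470947266, 199.2450408935547), 10.043082237243652) [ 545.509   -234.23433]
```

```bash
sleep 1
```

```text
(no output)
```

View pics/t_dow.png

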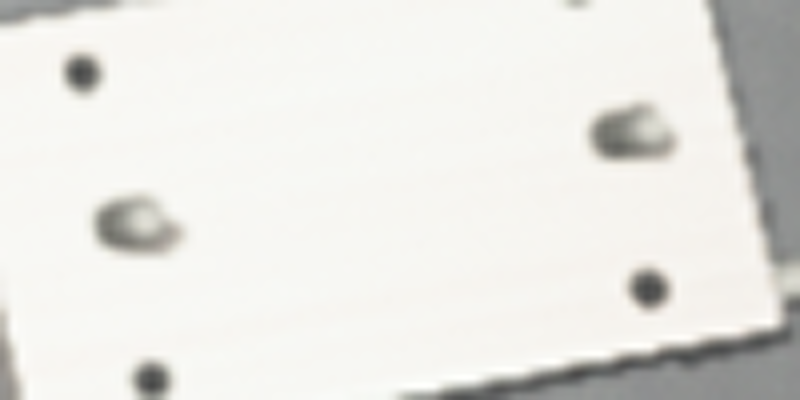

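View pics/s_dow.png

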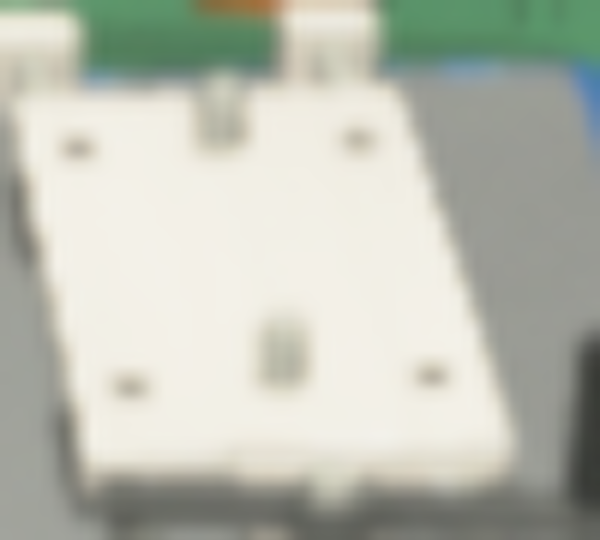

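```bash
cat > m3.py <<'E'
from h import *
def pc(x0,y0,k,X,Y): return (x0+(X+.5)/k-.5, y0+(Y+.5)/k-.5)
L=pc(505,235,8,148,222);Rr=pc(505,235,8,652,127)
a=onz('top',*L,130)[:2];b=onz('top',*Rr,130)[:2]
d=a-b;print('tips top',a,b,(a+b)/2,np.linalg.norm(d),np.degrees(np.arctan2(d[1],d[0]))-90)
ls=pc(322,135,12,284,322);rs=pc(322,135,12,222,85)
print('tri',tri(L,ls),tri(Rr,rs))
c=onz('side',*ls,130)[:2];e=onz('side',*rs,130)[:2]; print('side tips',c,e,(c+e)/2)
bt=[pc(440,180,4,*q) for q in ((301,257),(548,213),(336,410),(585,365))]
bs=[pc(322,135,12,*q) for q in ((80,148),(356,139),(130,386),(432,375))]
for nm,bb in(('top',bt),('side',bs)):
    P=np.array([onz(nm,*q,112)[:2] for q in bb]); print(nm,np.round(P,1).tolist(),P.mean(0))
crop(cv2.imread('pics/top0.png'),470,230,40,80,7,'t_cl')
E
python3 m3.py
```

```text
tips top [ 538.27430678 -189.30933059] [ 559.67176523 -307.30623759] [ 548.973036   -248.30778409] 119.92131291284144 10.278275842185693
tri (array([ 538.58236989, -191.79138344,  123.98246103]), np.float64(0.4764545018713258)) (array([ 559.35158674, -309.77156194,  125.35604662]), np.float64(1.7041725552557432))
side tips [ 538.1881001  -180.84662212] [ 558.23776032 -300.25418339] [ 548.21293021 -240.55040275]
top [[574.2, -183.3], [594.8, -301.6], [503.5, -195.9], [523.7, -314.1]] [ 549.03792538 -248.7315418 ]
side [[593.4, -297.7], [524.0, -309.7], [573.7, -179.0], [502.7, -191.3]] [ 548.45730359 -244.45813273]
```

```bash
sleep 1
```

```text
(no output)
```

View pics/t_cl.png

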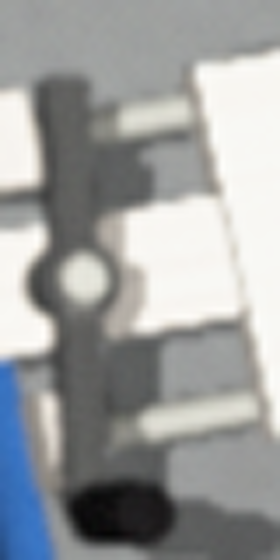

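```bash
cat > p.py <<'E'
# usage: p.py x y z yawdeg [maxmm]  -> remaining tool-frame rows
import sys
from h import *
x,y,z,w=map(float,sys.argv[1:5]); mm=float(sys.argv[5]) if len(sys.argv)>5 else 60
s=env.state(); p=s['eef_pos'].copy(); Rm=R.from_euler('xyz',s['tcp_rot'])
T=R.from_euler('xyz',[np.pi,0,np.radians(w)]); g=np.array([x,y,z])
print('t %.2f'%s['t'],'pos',np.round(p,1),'rot deg',np.round(np.degrees(s['tcp_rot']),2),'F',np.round(s['ft_force'],1),'M',np.round(s['moment'],2),'op %.3f'%s['opening'],'q',np.round(s['joints'],2))
n=int(max(1,np.ceil(np.linalg.norm(g-p)/mm),np.ceil(np.degrees((Rm.inv()*T).magnitude())/10)))
for i in range(n):
    k=n-i; d=Rm.inv().apply((g-p)/k)/800; rv=(Rm.inv()*T).as_rotvec()/k/(np.pi/2)
    print(dict(zip(('dx','dy','dz','rx','ry','rz'),np.round(np.r_[d,rv],4).tolist())))
    p=p+(g-p)/k; Rm=Rm*R.from_rotvec((Rm.inv()*T).as_rotvec()/k)
E
python3 p.py 510 -150 290 5
python3 - <<'E'
from h import *
# obstacles rough from depth
D=np.load('pics/top0.npy')
for n,(u,v) in dict(small=(213,184),flask=(383,147),cyl=(299,127),wash=(128,258),jar=(145,330),beaker=(398,345)).items(): print(n,np.round(onz('top',u,v,{'small':105,'flask':140,'cyl':218,'wash':180,'jar':123,'beaker':60}[n])))
E
```

```text
t 0.10 pos [ 246.1 -574.3  214.1] rot deg [-1.7995e+02 -1.0000e-02  2.3190e+01] F [-0.6  0.1 -0.5] M [0.01 0.02 0.  ] op 1.001 q [-1.27  0.49  1.56  0.    1.09 -0.11]
{'dx': 0.0569, 'dy': -0.0397, 'dz': -0.0105, 'rx': -0.0001, 'ry': 0.0, 'rz': 0.0225}
{'dx': 0.0555, 'dy': -0.0417, 'dz': -0.0105, 'rx': -0.0001, 'ry': 0.0, 'rz': 0.0225}
{'dx': 0.054, 'dy': -0.0437, 'dz': -0.0105, 'rx': -0.0001, 'ry': 0.0, 'rz': 0.0225}
{'dx': 0.0524, 'dy': -0.0455, 'dz': -0.0105, 'rx': -0.0001, 'ry': 0.0, 'rz': 0.0225}
{'dx': 0.0507, 'dy': -0.0473, 'dz': -0.0105, 'rx': -0.0001, 'ry': 0.0, 'rz': 0.0225}
{'dx': 0.049, 'dy': -0.0491, 'dz': -0.0105, 'rx': -0.0001, 'ry': 0.0, 'rz': 0.0225}
{'dx': 0.0473, 'dy': -0.0508, 'dz': -0.0105, 'rx': -0.0001, 'ry': 0.0, 'rz': 0.0225}
{'dx': 0.0455, 'dy': -0.0524, 'dz': -0.0105, 'rx': -0.0001, 'ry': 0.0, 'rz': 0.0225}
{'dx': 0.0436, 'dy': -0.054, 'dz': -0.0105, 'rx': -0.0001, 'ry': 0.0, 'rz': 0.0225}
small [689. 379. 105.]
flask [750.  62. 140.]
cyl [758. 212. 218.]
wash [542. 502. 180.]
jar [419. 488. 123.]
beaker [388.  30.  60.]
```

Emit:
arm_command(steps=[{"dx":0.057,"dy":-0.04,"dz":-0.0105,"rz":0.0225,"claw":-1},{"dx":0.0555,"dy":-0.042,"dz":-0.0105,"rz":0.0225,"claw":-1},{"dx":0.054,"dy":-0.044,"dz":-0.0105,"rz":0.0225,"claw":-1},{"dx":0.052,"dy":-0.0455,"dz":-0.0105,"rz":0.0225,"claw":-1},{"dx":0.051,"dy":-0.047,"dz":-0.0105,"rz":0.0225,"claw":-1},{"dx":0.049,"dy":-0.049,"dz":-0.0105,"rz":0.0225,"claw":-1},{"dx":0.047,"dy":-0.051,"dz":-0.0105,"rz":0.0225,"claw":-1},{"dx":0.0455,"dy":-0.052,"dz":-0.0105,"rz":0.0225,"claw":-1},{"dx":0.044,"dy":-0.054,"dz":-0.0105,"rz":0.0225,"claw":-1}])

```text
$.steps[0]: bad value
```

```bash
python3 p.py 524 277 150 -16.7
```

```text
t 0.10 pos [ 246.1 -574.3  214.1] rot deg [-1.7995e+02 -1.0000e-02  2.3190e+01] F [-0.6  0.1 -0.5] M [0.01 0.02 0.  ] op 1.001 q [-1.27  0.49  1.56  0.    1.09 -0.11]
{'dx': 0.0492, 'dy': -0.0561, 'dz': 0.0054, 'rx': -0.0, 'ry': 0.0, 'rz': 0.0296}
{'dx': 0.0466, 'dy': -0.0583, 'dz': 0.0054, 'rx': -0.0, 'ry': 0.0, 'rz': 0.0296}
{'dx': 0.0438, 'dy': -0.0604, 'dz': 0.0054, 'rx': -0.0, 'ry': 0.0, 'rz': 0.0296}
{'dx': 0.041, 'dy': -0.0624, 'dz': 0.0054, 'rx': -0.0, 'ry': 0.0, 'rz': 0.0296}
{'dx': 0.038, 'dy': -0.0642, 'dz': 0.0054, 'rx': -0.0, 'ry': 0.0, 'rz': 0.0296}
{'dx': 0.035, 'dy': -0.0659, 'dz': 0.0054, 'rx': -0.0, 'ry': 0.0, 'rz': 0.0296}
{'dx': 0.0319, 'dy': -0.0675, 'dz': 0.0054, 'rx': -0.0, 'ry': 0.0, 'rz': 0.0296}
{'dx': 0.0287, 'dy': -0.0689, 'dz': 0.0054, 'rx': -0.0, 'ry': 0.0, 'rz': 0.0296}
{'dx': 0.0255, 'dy': -0.0701, 'dz': 0.0054, 'rx': -0.0, 'ry': 0.0, 'rz': 0.0296}
{'dx': 0.0222, 'dy': -0.0712, 'dz': 0.0054, 'rx': -0.0, 'ry': 0.0, 'rz': 0.0296}
{'dx': 0.0189, 'dy': -0.0722, 'dz': 0.0054, 'rx': -0.0, 'ry': 0.0, 'rz': 0.0296}
{'dx': 0.0155, 'dy': -0.073, 'dz': 0.0054, 'rx': -0.0, 'ry': 0.0, 'rz': 0.0296}
{'dx': 0.0121, 'dy': -0.0736, 'dz': 0.0054, 'rx': -0.0, 'ry': 0.0, 'rz': 0.0296}
{'dx': 0.0087, 'dy': -0.0741, 'dz': 0.0054, 'rx': -0.0, 'ry': 0.0, 'rz': 0.0296}
{'dx': 0.0053, 'dy': -0.0744, 'dz': 0.0053, 'rx': -0.0, 'ry': 0.0, 'rz': 0.0296}
```

Emit:
arm_command(steps=[{"dx":0.057,"dy":-0.04,"dz":-0.0105,"rx":0,"ry":0,"rz":0.0225,"claw":-1},{"dx":0.0555,"dy":-0.042,"dz":-0.0105,"rx":0,"ry":0,"rz":0.0225,"claw":-1},{"dx":0.054,"dy":-0.044,"dz":-0.0105,"rx":0,"ry":0,"rz":0.0225,"claw":-1},{"dx":0.052,"dy":-0.0455,"dz":-0.0105,"rx":0,"ry":0,"rz":0.0225,"claw":-1},{"dx":0.051,"dy":-0.047,"dz":-0.0105,"rx":0,"ry":0,"rz":0.0225,"claw":-1},{"dx":0.049,"dy":-0.049,"dz":-0.0105,"rx":0,"ry":0,"rz":0.0225,"claw":-1},{"dx":0.047,"dy":-0.051,"dz":-0.0105,"rx":0,"ry":0,"rz":0.0225,"claw":-1},{"dx":0.0455,"dy":-0.052,"dz":-0.0105,"rx":0,"ry":0,"rz":0.0225,"claw":-1},{"dx":0.044,"dy":-0.054,"dz":-0.0105,"rx":0,"ry":0,"rz":0.0225,"claw":-1}])

```text
t: 1.23
eef_pos: [517.7, -140.6, 289.8]
tcp_rot: [-3.136, 0.003, 0.07]
ft_force: [-0.8, -1.2, -0.6]
opening: 0.999
```

```bash
python3 p.py 524 277 150 -16.7
```

```text
t 1.23 pos [ 517.7 -140.6  289.8] rot deg [-1.797e+02  1.400e-01  4.010e+00] F [-0.8 -1.2 -0.6] M [-0.01 -0.01 -0.03] op 0.999 q [-0.39  0.29  1.67  0.    1.18  1.11]
{'dx': 0.0056, 'dy': -0.0649, 'dz': 0.0222, 'rx': -0.0004, 'ry': 0.0003, 'rz': 0.0288}
{'dx': 0.0027, 'dy': -0.0651, 'dz': 0.0221, 'rx': -0.0004, 'ry': 0.0003, 'rz': 0.0288}
{'dx': -0.0003, 'dy': -0.0652, 'dz': 0.0221, 'rx': -0.0004, 'ry': 0.0003, 'rz': 0.0288}
{'dx': -0.0033, 'dy': -0.0651, 'dz': 0.0221, 'rx': -0.0004, 'ry': 0.0003, 'rz': 0.0288}
{'dx': -0.0062, 'dy': -0.0649, 'dz': 0.022, 'rx': -0.0004, 'ry': 0.0003, 'rz': 0.0288}
{'dx': -0.0091, 'dy': -0.0646, 'dz': 0.022, 'rx': -0.0004, 'ry': 0.0003, 'rz': 0.0288}
{'dx': -0.0121, 'dy': -0.0641, 'dz': 0.0219, 'rx': -0.0004, 'ry': 0.0003, 'rz': 0.0288}
{'dx': -0.0149, 'dy': -0.0635, 'dz': 0.0219, 'rx': -0.0004, 'ry': 0.0003, 'rz': 0.0288}
```

Emit:
arm_command(steps=[{"dx":0.0056,"dy":-0.065,"dz":0.022,"rx":0,"ry":0,"rz":0.029,"claw":-1},{"dx":0.0027,"dy":-0.065,"dz":0.022,"rx":0,"ry":0,"rz":0.029,"claw":-1},{"dx":0,"dy":-0.065,"dz":0.022,"rx":0,"ry":0,"rz":0.029,"claw":-1},{"dx":-0.003,"dy":-0.065,"dz":0.022,"rx":0,"ry":0,"rz":0.029,"claw":-1},{"dx":-0.006,"dy":-0.065,"dz":0.022,"rx":0,"ry":0,"rz":0.029,"claw":-1},{"dx":-0.009,"dy":-0.0645,"dz":0.022,"rx":0,"ry":0,"rz":0.029,"claw":-1},{"dx":-0.012,"dy":-0.064,"dz":0.022,"rx":0,"ry":0,"rz":0.029,"claw":-1},{"dx":-0.015,"dy":-0.053,"dz":0.022,"rx":0,"ry":0,"rz":0.027,"claw":-1},{"dx":0,"dy":0,"dz":0,"rx":0,"ry":0,"rz":0,"claw":-1}])

```text
t: 2.35
eef_pos: [524.4, 285.0, 144.7]
tcp_rot: [-3.14, 0.005, -0.3]
ft_force: [0.2, -0.4, -0.6]
opening: 1.001
```

```bash
python3 p.py 524 277 100 -16.7
```

```text
t 2.35 pos [524.4 285.  144.7] rot deg [-179.89    0.26  -17.19] F [ 0.2 -0.4 -0.6] M [ 0.03  0.03 -0.01] op 1.001 q [0.39 0.53 1.7  0.01 0.91 2.25]
{'dx': 0.0028, 'dy': 0.0098, 'dz': 0.0558, 'rx': -0.0012, 'ry': 0.0029, 'rz': -0.0054}
```

Emit:
arm_command(steps=[{"dx":0.0028,"dy":0.0098,"dz":0.03,"rx":-0.001,"ry":0.003,"rz":-0.005,"claw":-1},{"dx":0,"dy":0,"dz":0.025,"rx":0,"ry":0,"rz":0,"claw":-1},{"dx":0,"dy":0,"dz":0,"rx":0,"ry":0,"rz":0,"claw":-1}])

```text
t: 2.72
eef_pos: [524.2, 275.6, 100.0]
tcp_rot: [3.141, -0.0, -0.29]
ft_force: [0.3, -1.0, 0.4]
opening: 1.0
```

```bash
python3 p.py 524 277 23 -16.7 20;  python3 - <<'E'
from h import *
p,d=env.read_camera('top'); cv2.imwrite('pics/top1.png',p[:,:,::-1]); crop(p[:,:,::-1],190,210,160,120,5,'top1c')
E
```

```text
t 2.73 pos [524.2 275.6 100. ] rot deg [ 1.7999e+02 -2.0000e-02 -1.6640e+01] F [ 0.3 -1.   0.4] M [ 0.03  0.07 -0.01] op 1.000 q [ 0.37  0.58  1.76 -0.    0.81  2.23]
{'dx': -0.0002, 'dy': -0.0004, 'dz': 0.0241, 'rx': 0.0, 'ry': -0.0001, 'rz': 0.0002}
{'dx': -0.0002, 'dy': -0.0004, 'dz': 0.0241, 'rx': 0.0, 'ry': -0.0001, 'rz': 0.0002}
{'dx': -0.0002, 'dy': -0.0004, 'dz': 0.0241, 'rx': 0.0, 'ry': -0.0001, 'rz': 0.0002}
{'dx': -0.0002, 'dy': -0.0004, 'dz': 0.0241, 'rx': 0.0, 'ry': -0.0001, 'rz': 0.0002}
```

View pics/top1c.png

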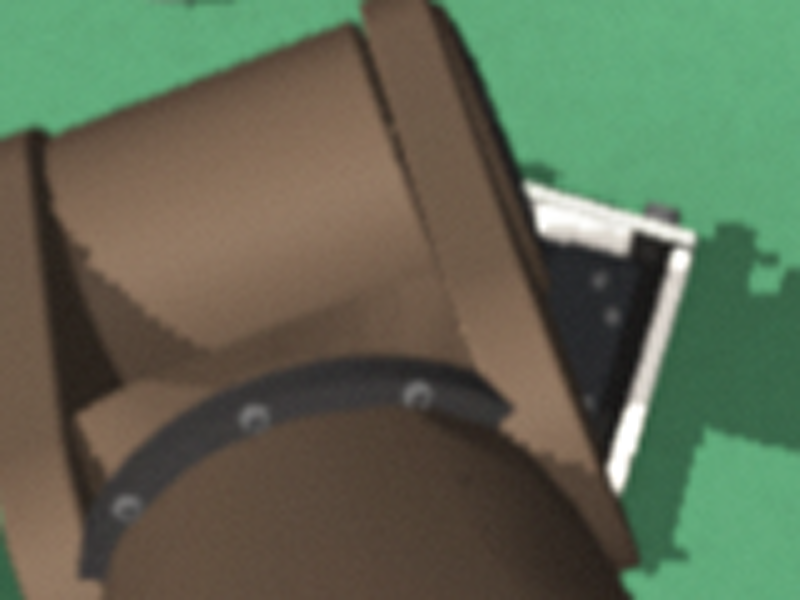

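The arm hides most of the platform from above, and only its -y end is visible. The fingers are lined up, so I'll go down and grasp.

Emit:
arm_command(steps=[{"dx":0,"dy":0,"dz":0.03,"rx":0,"ry":0,"rz":0,"claw":-1},{"dx":0,"dy":0,"dz":0.03,"rx":0,"ry":0,"rz":0,"claw":-1},{"dx":0,"dy":0,"dz":0.026,"rx":0,"ry":0,"rz":0,"claw":-1},{"dx":0,"dy":0,"dz":0.01,"rx":0,"ry":0,"rz":0,"claw":-1},{"dx":0,"dy":0,"dz":0,"rx":0,"ry":0,"rz":0,"claw":-0.2}])

```text
t: 3.4
eef_pos: [528.5, 275.1, 28.2]
tcp_rot: [-3.136, -0.008, -0.292]
ft_force: [0.4, -0.0, -1.1]
opening: 0.944
```

```bash
python3 p.py 524 276 23 -16.7 20
```

```text
t 3.40 pos [528.5 275.1  28.2] rot deg [-179.67   -0.48  -16.73] F [ 0.4 -0.  -1.1] M [ 0.06  0.03 -0.03] op 0.944 q [ 0.37  0.69  1.8  -0.    0.65  2.23]
{'dx': -0.0057, 'dy': 0.0006, 'dz': 0.0064, 'rx': -0.0037, 'ry': -0.0053, 'rz': -0.0003}
```

Emit:
arm_command(steps=[{"dx":-0.0057,"dy":0,"dz":0.0064,"rx":-0.0037,"ry":-0.0053,"rz":0,"claw":-0.2},{"dx":0,"dy":0,"dz":0,"rx":0,"ry":0,"rz":0,"claw":-0.2},{"dx":0,"dy":0,"dz":0,"rx":0,"ry":0,"rz":0,"claw":-0.2}])

```text
t: 3.78
eef_pos: [524.7, 276.9, 24.8]
tcp_rot: [-3.14, -0.002, -0.292]
ft_force: [0.0, 0.4, -0.2]
opening: 0.638
```

```bash
python3 p.py 524 276 23 -16.7 20
```

```text
t 3.77 pos [524.7 276.9  24.8] rot deg [-1.7992e+02 -1.0000e-01 -1.6720e+01] F [ 0.   0.4 -0.2] M [0.02 0.02 0.  ] op 0.638 q [0.37 0.69 1.8  0.   0.65 2.24]
{'dx': -0.0005, 'dy': 0.0013, 'dz': 0.0023, 'rx': -0.0009, 'ry': -0.0011, 'rz': -0.0002}
```

Emit:
arm_command(steps=[{"dx":-0.0005,"dy":0,"dz":0.002,"rx":0,"ry":0,"rz":0,"claw":0.2},{"dx":0,"dy":0,"dz":0,"rx":0,"ry":0,"rz":0,"claw":0.5},{"dx":0,"dy":0,"dz":0,"rx":0,"ry":0,"rz":0,"claw":1},{"dx":0,"dy":0,"dz":0,"rx":0,"ry":0,"rz":0,"claw":1},{"dx":0,"dy":0,"dz":0,"rx":0,"ry":0,"rz":0,"claw":1}])

```text
t: 4.4
eef_pos: [524.3, 276.8, 23.5]
tcp_rot: [-3.14, -0.002, -0.292]
ft_force: [-0.9, -2.8, 1.6]
opening: 0.184
```

```bash
python3 p.py 524 276 23 -16.7 20
```

```text
t 4.40 pos [524.3 276.8  23.5] rot deg [-1.7994e+02 -1.0000e-01 -1.6710e+01] F [-0.9 -2.8  1.6] M [-0.43  0.17  0.03] op 0.184 q [ 0.37  0.69  1.8  -0.    0.65  2.24]
{'dx': -0.0, 'dy': 0.001, 'dz': 0.0006, 'rx': -0.0007, 'ry': -0.0011, 'rz': -0.0001}
```

Emit:
arm_command(steps=[{"dx":0,"dy":0,"dz":-0.01,"rx":0,"ry":0,"rz":0,"claw":1},{"dx":0,"dy":0,"dz":-0.03,"rx":0,"ry":0,"rz":0,"claw":1},{"dx":0,"dy":0,"dz":-0.04,"rx":0,"ry":0,"rz":0,"claw":1},{"dx":0,"dy":0,"dz":-0.05,"rx":0,"ry":0,"rz":0,"claw":1},{"dx":0,"dy":0,"dz":-0.05,"rx":0,"ry":0,"rz":0,"claw":1},{"dx":0,"dy":0,"dz":-0.04,"rx":0,"ry":0,"rz":0,"claw":1},{"dx":0,"dy":0,"dz":-0.02,"rx":0,"ry":0,"rz":0,"claw":1}])

```text
t: 5.28
eef_pos: [521.1, 276.1, 218.4]
tcp_rot: [3.137, 0.008, -0.292]
ft_force: [0.2, 0.6, -7.7]
opening: 0.181
```

```bash
python3 p.py 549 -247 225 10.1 48
python3 - <<'E'
from h import *
p,d=env.read_camera('side'); cv2.imwrite('pics/side2.png',p[:,:,::-1])
E
```

```text
t 5.28 pos [521.1 276.1 218.4] rot deg [179.71   0.43 -16.72] F [ 0.2  0.6 -7.7] M [ 0.09  0.04 -0.01] op 0.181 q [0.37 0.44 1.64 0.   1.07 2.24]
{'dx': 0.0201, 'dy': 0.056, 'dz': -0.0006, 'rx': 0.0002, 'ry': 0.0005, 'rz': -0.0271}
{'dx': 0.0177, 'dy': 0.0568, 'dz': -0.0006, 'rx': 0.0002, 'ry': 0.0005, 'rz': -0.0271}
{'dx': 0.0153, 'dy': 0.0575, 'dz': -0.0006, 'rx': 0.0002, 'ry': 0.0005, 'rz': -0.0271}
{'dx': 0.0128, 'dy': 0.0581, 'dz': -0.0006, 'rx': 0.0002, 'ry': 0.0005, 'rz': -0.0271}
{'dx': 0.0104, 'dy': 0.0586, 'dz': -0.0006, 'rx': 0.0002, 'ry': 0.0005, 'rz': -0.0271}
{'dx': 0.0079, 'dy': 0.059, 'dz': -0.0006, 'rx': 0.0002, 'ry': 0.0005, 'rz': -0.0271}
{'dx': 0.0053, 'dy': 0.0593, 'dz': -0.0007, 'rx': 0.0002, 'ry': 0.0005, 'rz': -0.0271}
{'dx': 0.0028, 'dy': 0.0595, 'dz': -0.0007, 'rx': 0.0002, 'ry': 0.0005, 'rz': -0.0271}
{'dx': 0.0003, 'dy': 0.0595, 'dz': -0.0007, 'rx': 0.0002, 'ry': 0.0005, 'rz': -0.0271}
{'dx': -0.0023, 'dy': 0.0595, 'dz': -0.0007, 'rx': 0.0002, 'ry': 0.0005, 'rz': -0.0271}
{'dx': -0.0048, 'dy': 0.0593, 'dz': -0.0007, 'rx': 0.0002, 'ry': 0.0005, 'rz': -0.0271}
```

View pics/side2.png

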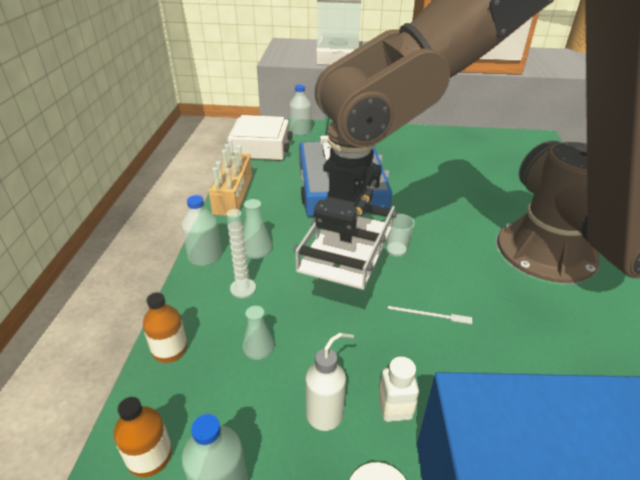

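The side view shows the platform lifted, held level, and clear of the glassware. Now I'll carry it over.

Emit:
arm_command(steps=[{"dx":0.013,"dy":0.035,"dz":-0.001,"rx":0,"ry":0,"rz":-0.017,"claw":1},{"dx":0.018,"dy":0.053,"dz":-0.001,"rx":0,"ry":0,"rz":-0.025,"claw":1},{"dx":0.016,"dy":0.056,"dz":-0.001,"rx":0,"ry":0,"rz":-0.027,"claw":1},{"dx":0.014,"dy":0.057,"dz":-0.001,"rx":0,"ry":0,"rz":-0.027,"claw":1},{"dx":0.012,"dy":0.058,"dz":-0.001,"rx":0,"ry":0,"rz":-0.027,"claw":1},{"dx":0.009,"dy":0.058,"dz":-0.001,"rx":0,"ry":0,"rz":-0.027,"claw":1},{"dx":0.007,"dy":0.058,"dz":-0.001,"rx":0,"ry":0,"rz":-0.027,"claw":1},{"dx":0.004,"dy":0.058,"dz":-0.001,"rx":0,"ry":0,"rz":-0.027,"claw":1},{"dx":0.002,"dy":0.055,"dz":-0.001,"rx":0,"ry":0,"rz":-0.027,"claw":1},{"dx":0,"dy":0.04,"dz":-0.001,"rx":0,"ry":0,"rz":-0.02,"claw":1}])

```text
t: 6.58
eef_pos: [546.3, -164.8, 222.0]
tcp_rot: [-3.139, 0.018, 0.12]
ft_force: [0.8, 1.5, -7.2]
opening: 0.183
```

```bash
python3 p.py 549 -247 225 10.1 40
```

```text
t 6.58 pos [ 546.3 -164.8  222. ] rot deg [-179.83    1.02    6.88] F [ 0.8  1.5 -7.2] M [ 0.02 -0.03 -0.05] op 0.183 q [-0.41  0.41  1.67 -0.01  1.07  1.05]
{'dx': -0.003, 'dy': 0.0342, 'dz': -0.0013, 'rx': -0.0007, 'ry': 0.0037, 'rz': -0.0119}
{'dx': -0.0036, 'dy': 0.0341, 'dz': -0.0013, 'rx': -0.0007, 'ry': 0.0037, 'rz': -0.0119}
{'dx': -0.0043, 'dy': 0.034, 'dz': -0.0013, 'rx': -0.0007, 'ry': 0.0037, 'rz': -0.0119}
```

Emit:
arm_command(steps=[{"dx":-0.003,"dy":0.034,"dz":-0.001,"rx":0,"ry":0.004,"rz":-0.012,"claw":1},{"dx":-0.0036,"dy":0.034,"dz":-0.001,"rx":0,"ry":0.004,"rz":-0.012,"claw":1},{"dx":-0.004,"dy":0.026,"dz":-0.001,"rx":0,"ry":0.004,"rz":-0.012,"claw":1},{"dx":0,"dy":0,"dz":0,"rx":0,"ry":0,"rz":0,"claw":1},{"dx":0,"dy":0,"dz":0,"rx":0,"ry":0,"rz":0,"claw":1}])

```text
t: 7.2
eef_pos: [545.7, -243.6, 219.6]
tcp_rot: [-3.133, 0.004, 0.175]
ft_force: [0.3, 0.1, -7.0]
opening: 0.18
```

```bash
python3 p.py 549 -247 170 10.1 30
python3 - <<'E'
from h import *
for n in('top','side'):
    p,d=env.read_camera(n); cv2.imwrite(f'pics/{n}3.png',p[:,:,::-1])
crop(p[:,:,::-1],270,90,140,120,5,'side3c')
E
```

```text
t 7.20 pos [ 545.7 -243.6  219.6] rot deg [-179.48    0.25   10.03] F [ 0.3  0.1 -7. ] M [ 0.02 -0.01  0.01] op 0.180 q [-0.53  0.45  1.62  0.    1.08  0.86]
{'dx': 0.0018, 'dy': 0.0027, 'dz': 0.031, 'rx': -0.0029, 'ry': 0.0014, 'rz': -0.0004}
{'dx': 0.0017, 'dy': 0.0026, 'dz': 0.031, 'rx': -0.0029, 'ry': 0.0014, 'rz': -0.0004}
```

View pics/side3c.png

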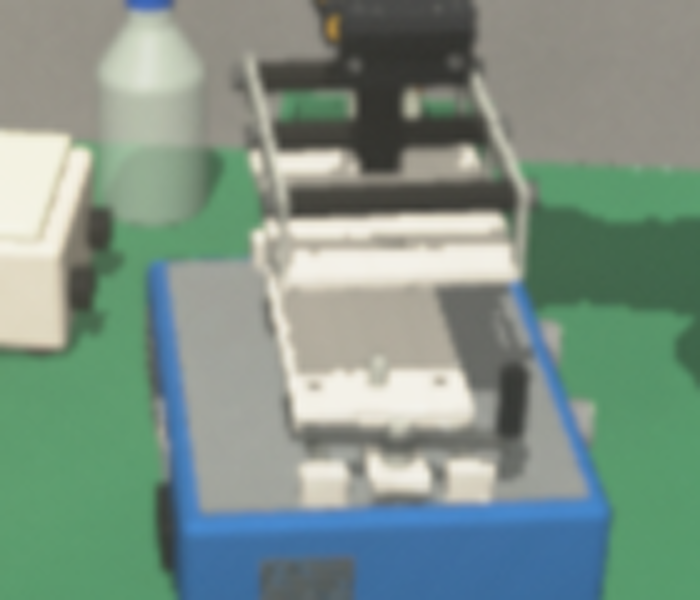

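View pics/top3.png

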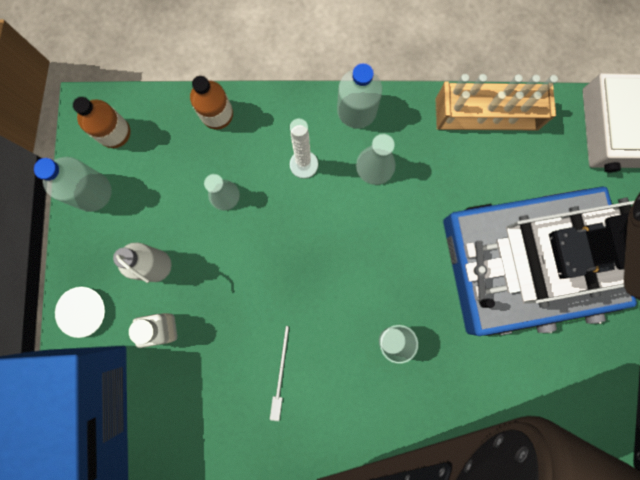

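The side view shows the platform level above the carriage, with the +y dowel at crop (378,365) in front of it. The top view also shows the platform's +y bar near (532,260). I'll go lower and compare in the images.

Emit:
arm_command(steps=[{"dx":0.002,"dy":0.003,"dz":0.031,"rx":-0.003,"ry":0.0014,"rz":0,"claw":1},{"dx":0.0017,"dy":0,"dz":0.03,"rx":-0.003,"ry":0.0014,"rz":0,"claw":1},{"dx":0,"dy":0,"dz":0,"rx":0,"ry":0,"rz":0,"claw":1},{"dx":0,"dy":0,"dz":0,"rx":0,"ry":0,"rz":0,"claw":1}])

```text
t: 7.8
eef_pos: [550.0, -242.8, 171.5]
tcp_rot: [3.14, -0.002, 0.178]
ft_force: [-0.1, -1.0, -7.1]
opening: 0.18
```

```bash
python3 p.py 549 -247 160 10.1 30
python3 - <<'E'
from h import *
for n,b in(('top',(455,185,160,120)),('side',(290,100,120,100))):
    p,d=env.read_camera(n); cv2.imwrite(f'pics/{n}4.png',p[:,:,::-1]); np.save(f'pics/{n}4.npy',d)
    crop(p[:,:,::-1],*b,6 if n=='side' else 5,n+'4c')
E
```

```text
t 7.80 pos [ 550.  -242.8  171.5] rot deg [ 1.7989e+02 -1.2000e-01  1.0220e+01] F [-0.1 -1.  -7.1] M [ 0.04 -0.01 -0.02] op 0.180 q [-0.53  0.5   1.67 -0.    0.97  0.87]
{'dx': -0.0022, 'dy': 0.0049, 'dz': 0.0144, 'rx': 0.0012, 'ry': -0.0013, 'rz': 0.0013}
```

View pics/side4c.png

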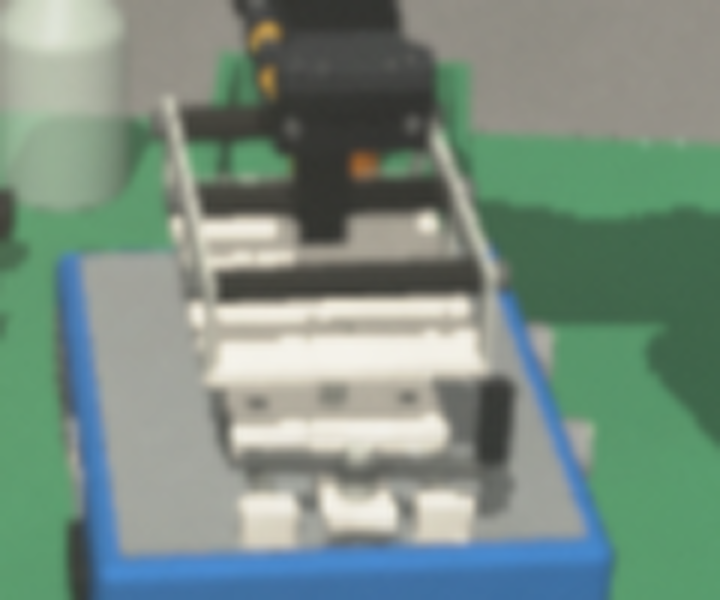

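View pics/top4c.png

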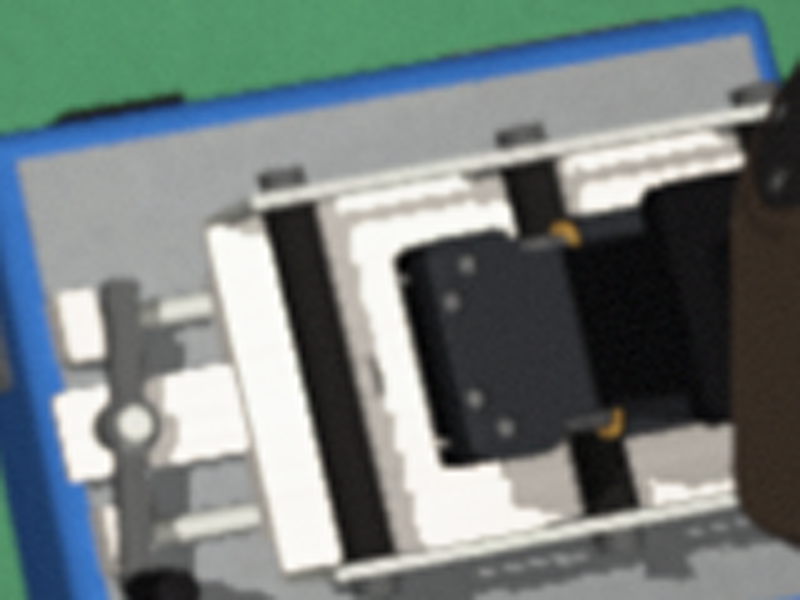

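```bash
cat > m4.py <<'E'
from h import *
Z0=171.5-23-0.5
def pc(x0,y0,k,X,Y): return np.array((x0+(X+.5)/k-.5, y0+(Y+.5)/k-.5))
yaw=np.radians(10.15); ex=np.array([np.cos(yaw),np.sin(yaw)]); ey=np.array([-np.sin(yaw),np.cos(yaw)])
t=cv2.imread('pics/top4.png').astype(int); s=cv2.imread('pics/side4.png').astype(int)
for nm,im,box in (('top',t,(505,222,30,80)),('side',s,(324,142,46,10))):
    m=(im.max(2)<85)&(im.max(2)-im.min(2)<20)
    for c,st,p in blobs(m,*box,amin=60):
        P=np.array([onz(nm,u,v,Z0+42)[:2] for u,v in p]); c0=P.mean(0); a=np.linalg.eigh(np.cov((P-c0).T))[1][:,1]
        print(nm,'bar85 centre',c0,'ang',np.degrees(np.arctan2(a[1],a[0])),len(p),'ey comp',c0@ey-85,'ex comp',c0@ex)
r1=[onz('top',*pc(455,185,5,*q),Z0+50)[:2] for q in((258,203),(740,112))]
r2=[onz('top',*pc(455,185,5,*q),Z0+50)[:2] for q in((345,573),(730,500))]
for r in (r1,r2): d=r[1]-r[0]; print('rail ang',np.degrees(np.arctan2(d[1],d[0]))+90, [q@ex for q in r])
cor=[onz('top',*pc(455,185,5,*q),Z0+3)[:2] for q in((210,225),(285,572))]; print('end corners',cor,[c@ey-100 for c in cor],[c@ex for c in cor])
# side: end corners bottom
cs=[onz('side',*pc(290,100,6,*q),Z0)[:2] for q in((212,384),(482,372))]; print('side end corners',cs,[c@ey-100 for c in cs],[c@ex for c in cs])
for n,c in dict(tcp=(550,-242.8),ctop=(549.0,-248.5),cside=(548.3,-242.5)).items():
    c=np.array(c);print(n,'ex',c@ex,'ey',c@ey)
E
python3 m4.py
```

```text
top bar85 centre [ 535.03753511 -160.05805635] ang -169.642323360039 707 ey comp -336.8405285780502 ex comp 498.457714905427
side bar85 centre [ 529.45408197 -155.90574265] ang -168.5698348992649 174 ey comp -331.7692510547505 ex comp 493.69338889688294
rail ang 10.604249031827138 [np.float64(561.4075742264739), np.float64(562.7668917591949)]
rail ang 10.053265744275734 [np.float64(435.7993552098056), np.float64(435.573223471845)]
end corners [array([ 594.67479731, -136.20913587]), array([ 472.27002228, -156.83582929])] [np.float64(-338.8744734756274), np.float64(-337.6074749404342)] [np.float64(561.3644352550265), np.float64(437.2403676964649)]
side end corners [array([ 591.97705887, -130.6214527 ]), array([ 470.39163912, -153.85768704])] [np.float64(-332.89882772794556), np.float64(-334.3449217274653)] [np.float64(559.6936109805223), np.float64(435.91620717386456)]
tcp ex 498.60474851674985 ey -335.92431403003354
ctop ex 496.61591168621214 ey -341.3588819117972
cside ex 496.9842216499086 ey -335.32942523887533
```

```bash
python3 p.py 548.7 -247.3 160 10.0 30
```

```text
t 7.90 pos [ 549.9 -243.   171.5] rot deg [ 1.7988e+02 -1.3000e-01  1.0200e+01] F [-0.1 -0.2 -6.5] M [0.04 0.07 0.06] op 0.179 q [-0.53  0.5   1.67 -0.    0.97  0.87]
{'dx': -0.0025, 'dy': 0.005, 'dz': 0.0144, 'rx': 0.0013, 'ry': -0.0014, 'rz': 0.0023}
```

Emit:
arm_command(steps=[{"dx":-0.0025,"dy":0.0053,"dz":0.01,"rx":0.001,"ry":-0.001,"rz":0.002,"claw":1},{"dx":0,"dy":0,"dz":0,"rx":0,"ry":0,"rz":0,"claw":1}])

```text
t: 8.15
eef_pos: [548.9, -248.0, 164.1]
tcp_rot: [3.14, -0.002, 0.175]
ft_force: [-0.0, -0.6, -6.1]
opening: 0.186
```

```bash
python3 p.py 548.7 -247.3 157 10.0 30
```

```text
t 8.15 pos [ 548.9 -248.   164.1] rot deg [ 1.7992e+02 -1.0000e-01  1.0010e+01] F [-0.  -0.6 -6.1] M [-0.01  0.02  0.01] op 0.186 q [-0.53  0.51  1.67 -0.    0.95  0.86]
{'dx': -0.0001, 'dy': -0.0009, 'dz': 0.0088, 'rx': 0.0009, 'ry': -0.0011, 'rz': 0.0002}
```

Emit:
arm_command(steps=[{"dx":0,"dy":-0.0009,"dz":0.005,"rx":0.001,"ry":-0.001,"rz":0,"claw":1},{"dx":0,"dy":0,"dz":0.004,"rx":0,"ry":0,"rz":0,"claw":1},{"dx":0,"dy":0,"dz":0,"rx":0,"ry":0,"rz":0,"claw":1}])

```text
t: 8.52
eef_pos: [548.8, -247.4, 156.5]
tcp_rot: [-3.141, -0.0, 0.174]
ft_force: [-1.1, -0.1, -7.4]
opening: 0.179
```

```bash
python3 p.py 548.7 -247.3 152 10.0 30
python3 - <<'E'
from h import *
for n,b in(('top',(455,185,160,120)),('side',(290,100,120,100))):
    p,d=env.read_camera(n); cv2.imwrite(f'pics/{n}5.png',p[:,:,::-1]); np.save(f'pics/{n}5.npy',d)
    crop(p[:,:,::-1],*b,6 if n=='side' else 5,n+'5c')
E
```

```text
t 8.53 pos [ 548.8 -247.4  156.5] rot deg [-1.7999e+02 -1.0000e-02  9.9900e+00] F [-1.1 -0.1 -7.4] M [ 0.04  0.07 -0.  ] op 0.179 q [-0.53  0.52  1.68  0.    0.94  0.86]
{'dx': -0.0001, 'dy': -0.0002, 'dz': 0.0056, 'rx': -0.0001, 'ry': -0.0001, 'rz': -0.0001}
```

View pics/side5c.png

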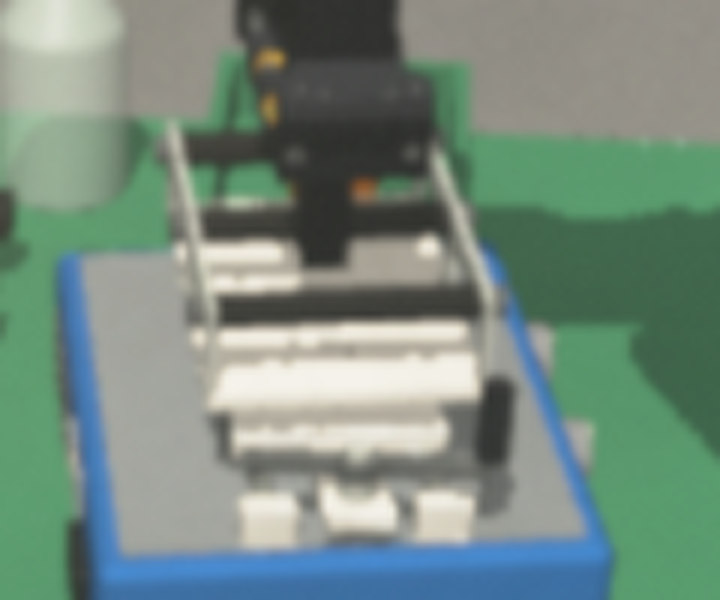

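View pics/top5c.png

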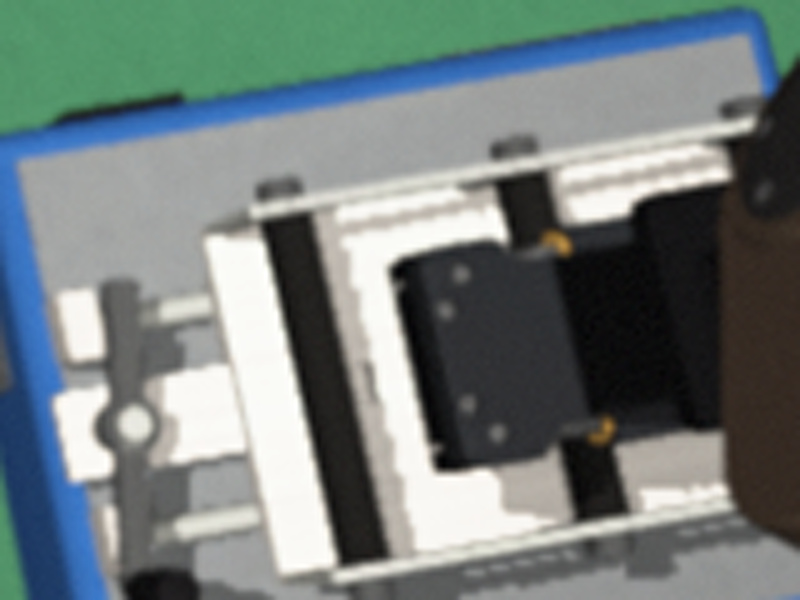

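The end of the plate is now at crop (207,233)–(280,577) in the top view and (212,408)–(480,398) in the side view. I'll repeat the measurement at this height.

```bash
sed -e "s/Z0=171.5-23-0.5/Z0=156.5-23-.5/; s/top4.png/top5.png/; s/side4.png/side5.png/; s/(324,142,46,10)/(324,147,46,10)/; s/((210,225),(285,572))/((207,233),(280,577))/; s/((212,384),(482,372))/((212,408),(480,398))/; s/((258,203),(740,112))/((255,212),(740,125))/; s/((345,573),(730,500))/((340,577),(725,505))/; s/tcp=(550,-242.8)/tcp=(548.8,-247.4)/; s/radians(10.15)/radians(10)/" m4.py > m5.py; python3 m5.py
```

```text
top bar85 centre [ 534.38033607 -164.62684127] ang -169.84292271693647 679 ey comp -339.9199611783616 ex comp 497.674747036475
side bar85 centre [ 528.17246006 -160.7732413 ] ang -169.3432120655706 178 ey comp -335.04691969124457 ex comp 492.2303532277019
rail ang 10.0806527858348 [np.float64(560.6641017620503), np.float64(560.9107512690775)]
rail ang 9.912522061490975 [np.float64(434.56735606762896), np.float64(434.3592681361766)]
end corners [array([ 594.14872319, -140.42393417]), array([ 470.74445763, -160.77196233])] [np.float64(-341.4634221286308), np.float64(-340.0733921867722)] [np.float64(560.7379087738236), np.float64(435.67503327779343)]
side end corners [array([ 592.07539741, -135.31034133]), array([ 470.18644789, -156.62005523])] [np.float64(-336.0674870105951), np.float64(-335.88766450464675)] [np.float64(559.5840475461941), np.float64(435.8464720702652)]
tcp ex 497.5019356983012 ey -338.9395579988316
ctop ex 497.50788425346997 ey -340.05757616267846
cside ex 497.860407892363 ey -334.02717592023834
```

Platform and carriage agree to about 0.5 mm, so I'll lower it slowly.

Emit:
arm_command(steps=[{"dx":0,"dy":0,"dz":0.004,"rx":0,"ry":0,"rz":0,"claw":1},{"dx":0,"dy":0,"dz":0.004,"rx":0,"ry":0,"rz":0,"claw":1},{"dx":0,"dy":0,"dz":0.003,"rx":0,"ry":0,"rz":0,"claw":1}])

```text
t: 9.0
eef_pos: [549.0, -247.5, 147.6]
tcp_rot: [3.141, -0.001, 0.175]
ft_force: [0.0, 0.0, -7.8]
opening: 0.185
```

```bash
python3 p.py 548.7 -247.3 145 10.0 30
```

```text
t 9.00 pos [ 549.  -247.5  147.6] rot deg [ 1.7998e+02 -5.0000e-02  1.0000e+01] F [ 0.   0.  -7.8] M [ 0.01  0.03 -0.01] op 0.185 q [-0.53  0.53  1.69  0.    0.92  0.86]
{'dx': -0.0004, 'dy': -0.0003, 'dz': 0.0033, 'rx': 0.0003, 'ry': -0.0005, 'rz': -0.0}
```

Emit:
arm_command(steps=[{"dx":-0.0003,"dy":-0.0002,"dz":0.003,"rx":0,"ry":0,"rz":0,"claw":1},{"dx":0,"dy":0,"dz":0.003,"rx":0,"ry":0,"rz":0,"claw":1}])

```text
t: 9.25
eef_pos: [548.7, -247.3, 142.4]
tcp_rot: [3.141, -0.001, 0.175]
ft_force: [-0.9, -0.6, -7.3]
opening: 0.182
```

```bash
python3 p.py 548.7 -247.3 136 10.0 30
```

```text
t 9.25 pos [ 548.7 -247.3  142.4] rot deg [ 1.7998e+02 -4.0000e-02  1.0000e+01] F [-0.9 -0.6 -7.3] M [-0.02  0.01  0.  ] op 0.182 q [-0.53  0.54  1.7   0.    0.91  0.86]
{'dx': -0.0, 'dy': -0.0, 'dz': 0.008, 'rx': 0.0002, 'ry': -0.0005, 'rz': 0.0}
```

Emit:
arm_command(steps=[{"dx":0,"dy":0,"dz":0.0025,"rx":0,"ry":0,"rz":0,"claw":1},{"dx":0,"dy":0,"dz":0.0025,"rx":0,"ry":0,"rz":0,"claw":1}])

```text
t: 9.5
eef_pos: [548.8, -247.3, 138.1]
tcp_rot: [3.141, -0.001, 0.175]
ft_force: [-0.7, 0.2, -6.8]
opening: 0.18
```

```bash
python3 p.py 548.7 -247.3 136 10.0 30
```

```text
t 9.50 pos [ 548.8 -247.3  138.1] rot deg [ 1.7998e+02 -4.0000e-02  1.0000e+01] F [-0.7  0.2 -6.8] M [0.01 0.04 0.  ] op 0.180 q [-0.53  0.54  1.7   0.    0.9   0.86]
{'dx': -0.0001, 'dy': -0.0001, 'dz': 0.0027, 'rx': 0.0002, 'ry': -0.0005, 'rz': -0.0}
```

Emit:
arm_command(steps=[{"dx":0,"dy":0,"dz":0.0018,"rx":0,"ry":0,"rz":0,"claw":1},{"dx":0,"dy":0,"dz":0.0008,"rx":0,"ry":0,"rz":0,"claw":1}])

```text
t: 9.75
eef_pos: [548.7, -247.4, 135.8]
tcp_rot: [3.141, -0.001, 0.175]
ft_force: [0.1, -0.5, -8.1]
opening: 0.187
```

```bash
python3 p.py 548.7 -247.3 136 10.0 30
```

```text
t 9.75 pos [ 548.7 -247.4  135.8] rot deg [ 1.7998e+02 -4.0000e-02  1.0000e+01] F [ 0.1 -0.5 -8.1] M [-0.02  0.04  0.06] op 0.187 q [-0.53  0.55  1.7   0.    0.89  0.86]
{'dx': -0.0, 'dy': -0.0001, 'dz': -0.0003, 'rx': 0.0002, 'ry': -0.0004, 'rz': -0.0}
```

Emit:
arm_command(steps=[{"dx":0,"dy":0,"dz":0.0009,"rx":0,"ry":0,"rz":0,"claw":1},{"dx":0,"dy":0,"dz":0.0006,"rx":0,"ry":0,"rz":0,"claw":1}])

```text
t: 10.0
eef_pos: [548.8, -247.4, 135.4]
tcp_rot: [3.141, -0.001, 0.175]
ft_force: [-2.8, 2.2, 0.2]
opening: 0.179
```

```bash
python3 p.py 548.7 -247.3 136 10.0 30
```

```text
t 10.00 pos [ 548.8 -247.4  135.4] rot deg [ 1.7996e+02 -6.0000e-02  1.0000e+01] F [-2.8  2.2  0.2] M [0.23 0.42 0.02] op 0.179 q [-0.53  0.55  1.7   0.    0.89  0.86]
{'dx': -0.0001, 'dy': -0.0001, 'dz': -0.0007, 'rx': 0.0004, 'ry': -0.0007, 'rz': 0.0}
```

Contact came at z=135.4, where the plate weight is carried. That is 23.5 + 112, so it is home. I'll release and lift off.

Emit:
arm_command(steps=[{"dx":0,"dy":0,"dz":0,"rx":0,"ry":0,"rz":0,"claw":0.4},{"dx":0,"dy":0,"dz":0,"rx":0,"ry":0,"rz":0,"claw":0},{"dx":0,"dy":0,"dz":0,"rx":0,"ry":0,"rz":0,"claw":0}])

```text
t: 10.38
eef_pos: [549.9, -248.1, 136.8]
tcp_rot: [3.138, -0.004, 0.175]
ft_force: [1.1, 0.6, -0.0]
opening: 0.439
```

```bash
python3 p.py 548.7 -247.3 230 10.0 30
```

```text
t 10.38 pos [ 549.9 -248.1  136.8] rot deg [179.81  -0.24  10.  ] F [ 1.1  0.6 -0. ] M [ 0.01 -0.02 -0.02] op 0.439 q [-0.53  0.54  1.7   0.    0.89  0.86]
{'dx': -0.0002, 'dy': -0.0002, 'dz': -0.0291, 'rx': 0.0005, 'ry': -0.0007, 'rz': 0.0}
{'dx': -0.0002, 'dy': -0.0002, 'dz': -0.0291, 'rx': 0.0005, 'ry': -0.0007, 'rz': 0.0}
{'dx': -0.0003, 'dy': -0.0003, 'dz': -0.0291, 'rx': 0.0005, 'ry': -0.0007, 'rz': 0.0}
{'dx': -0.0003, 'dy': -0.0003, 'dz': -0.0291, 'rx': 0.0005, 'ry': -0.0007, 'rz': 0.0}
```

Emit:
arm_command(steps=[{"dx":0,"dy":0,"dz":-0.015,"rx":0,"ry":0,"rz":0,"claw":0},{"dx":0,"dy":0,"dz":-0.03,"rx":0,"ry":0,"rz":0,"claw":0},{"dx":0,"dy":0,"dz":-0.04,"rx":0,"ry":0,"rz":0,"claw":0},{"dx":0,"dy":0,"dz":-0.05,"rx":0,"ry":0,"rz":0,"claw":0},{"dx":-0.05,"dy":0.03,"dz":-0.03,"rx":0,"ry":0,"rz":0,"claw":0.3},{"dx":-0.06,"dy":0.05,"dz":0,"rx":0,"ry":0,"rz":0,"claw":0.6},{"dx":-0.06,"dy":0.05,"dz":0,"rx":0,"ry":0,"rz":0,"claw":1},{"dx":-0.04,"dy":0.03,"dz":0,"rx":0,"ry":0,"rz":0,"claw":1},{"dx":0,"dy":0,"dz":0,"rx":0,"ry":0,"rz":0,"claw":1}])

```text
t: 11.5
eef_pos: [403.2, -407.2, 281.0]
tcp_rot: [3.131, -0.009, 0.177]
ft_force: [-0.2, 0.6, -0.1]
opening: 0.036
```

```bash
python3 p.py 548.7 -247.3 230 10.0 60|head -1
python3 - <<'E'
from h import *
for n,b in(('top',(455,185,160,120)),('side',(290,100,120,100))):
    p,d=env.read_camera(n); cv2.imwrite(f'pics/{n}6.png',p[:,:,::-1]); np.save(f'pics/{n}6.npy',d)
    crop(p[:,:,::-1],*b,6 if n=='side' else 5,n+'6c')
E
```

```text
t 11.50 pos [ 403.2 -407.2  281. ] rot deg [179.37  -0.52  10.13] F [-0.2  0.6 -0.1] M [-0.01 -0.01  0.02] op 0.036 q [-0.91  0.35  1.61  0.    1.17  0.49]
```

View pics/side6c.png

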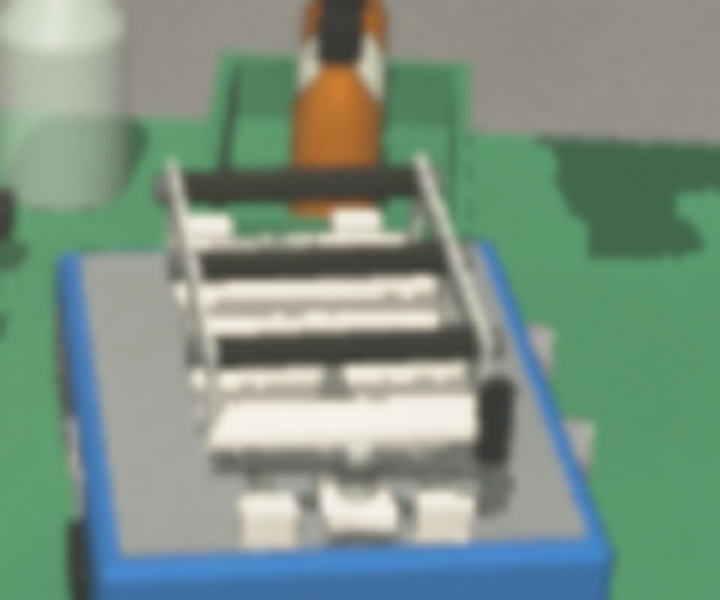

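View pics/top6c.png

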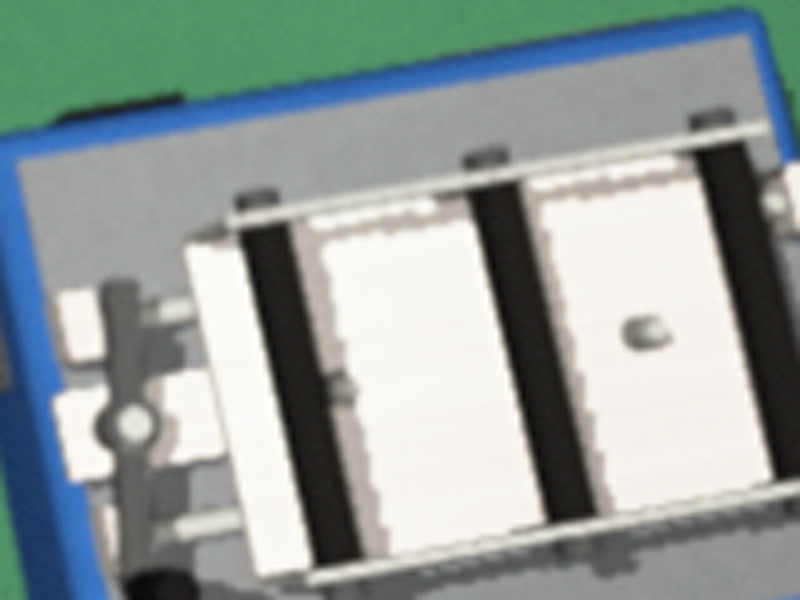

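Both views show the plate lying flat. The dowels come up through the holes, seen at top crop (648,332) and (342,388). Next is the clamp: I'll bring the shut fingers behind the knob.

```bash
python3 p.py 466 -135 250 89.5 60
```

```text
t 11.60 pos [ 404.8 -405.5  280.8] rot deg [179.39  -0.54  10.27] F [0.6 1.1 0.6] M [ 0.02  0.05 -0.02] op 0.008 q [-0.9   0.35  1.61  0.    1.17  0.49]
{'dx': 0.0169, 'dy': -0.0399, 'dz': 0.0046, 'rx': 0.0012, 'ry': -0.0, 'rz': -0.11}
{'dx': 0.0235, 'dy': -0.0364, 'dz': 0.0046, 'rx': 0.0012, 'ry': -0.0, 'rz': -0.11}
{'dx': 0.0294, 'dy': -0.0318, 'dz': 0.0047, 'rx': 0.0012, 'ry': -0.0, 'rz': -0.11}
{'dx': 0.0345, 'dy': -0.0263, 'dz': 0.0047, 'rx': 0.0012, 'ry': -0.0, 'rz': -0.11}
{'dx': 0.0385, 'dy': -0.02, 'dz': 0.0048, 'rx': 0.0012, 'ry': -0.0, 'rz': -0.11}
{'dx': 0.0413, 'dy': -0.013, 'dz': 0.0048, 'rx': 0.0012, 'ry': -0.0, 'rz': -0.11}
{'dx': 0.043, 'dy': -0.0057, 'dz': 0.0048, 'rx': 0.0012, 'ry': -0.0, 'rz': -0.11}
{'dx': 0.0433, 'dy': 0.0018, 'dz': 0.0048, 'rx': 0.0012, 'ry': -0.0, 'rz': -0.11}
```

Emit:
arm_command(steps=[{"dx":0.017,"dy":-0.04,"dz":0.0046,"rx":0.001,"ry":0,"rz":-0.11,"claw":1},{"dx":0.0235,"dy":-0.036,"dz":0.0046,"rx":0.001,"ry":0,"rz":-0.11,"claw":1},{"dx":0.029,"dy":-0.032,"dz":0.0046,"rx":0.001,"ry":0,"rz":-0.11,"claw":1},{"dx":0.0345,"dy":-0.026,"dz":0.0046,"rx":0.001,"ry":0,"rz":-0.11,"claw":1},{"dx":0.0385,"dy":-0.02,"dz":0.0046,"rx":0.001,"ry":0,"rz":-0.11,"claw":1},{"dx":0.041,"dy":-0.013,"dz":0.0046,"rx":0.001,"ry":0,"rz":-0.11,"claw":1},{"dx":0.041,"dy":-0.006,"dz":0.0046,"rx":0.001,"ry":0,"rz":-0.105,"claw":1},{"dx":0.033,"dy":0,"dz":0.0046,"rx":0.001,"ry":0,"rz":-0.08,"claw":1},{"dx":0,"dy":0,"dz":0,"rx":0,"ry":0,"rz":0,"claw":1}])

```text
t: 12.72
eef_pos: [463.6, -124.8, 252.4]
tcp_rot: [3.136, 0.001, 1.565]
ft_force: [0.6, -0.1, 0.9]
opening: -0.001
```

```bash
python3 p.py 466 -135 200 89.5 60
```

```text
t 12.72 pos [ 463.6 -124.8  252.4] rot deg [1.7969e+02 7.0000e-02 8.9650e+01] F [ 0.6 -0.1  0.9] M [-0.01 -0.06 -0.  ] op -0.001 q [-0.4   0.24  1.85  0.    1.04 -0.4 ]
{'dx': -0.0127, 'dy': 0.0027, 'dz': 0.0655, 'rx': 0.0035, 'ry': 0.0008, 'rz': 0.0016}
```

Emit:
arm_command(steps=[{"dx":-0.0127,"dy":0.0027,"dz":0.03,"rx":0.0035,"ry":0,"rz":0.0016,"claw":1},{"dx":0,"dy":0,"dz":0.03,"rx":0,"ry":0,"rz":0,"claw":1},{"dx":0,"dy":0,"dz":0,"rx":0,"ry":0,"rz":0,"claw":1}])

```text
t: 13.1
eef_pos: [467.2, -134.7, 204.7]
tcp_rot: [3.139, 0.003, 1.559]
ft_force: [-1.0, 0.0, 1.5]
opening: 0.01
```

```bash
python3 p.py 466 -135 145 89.5 30;  python3 - <<'E'
from h import *
for n,b in(('top',(455,185,160,120)),('side',(290,100,120,100))):
    p,d=env.read_camera(n); cv2.imwrite(f'pics/{n}7.png',p[:,:,::-1]); np.save(f'pics/{n}7.npy',d)
    crop(p[:,:,::-1],*b,6 if n=='side' else 5,n+'7c')
E
```

```text
t 13.10 pos [ 467.2 -134.7  204.7] rot deg [1.7987e+02 1.4000e-01 8.9300e+01] F [-1.   0.   1.5] M [-0.06 -0.11 -0.01] op 0.010 q [-0.42  0.31  1.9  -0.    0.93 -0.4 ]
{'dx': -0.0001, 'dy': -0.0009, 'dz': 0.0373, 'rx': 0.0007, 'ry': 0.0008, 'rz': -0.0011}
{'dx': -0.0001, 'dy': -0.0008, 'dz': 0.0373, 'rx': 0.0007, 'ry': 0.0008, 'rz': -0.0011}
```

View pics/side7c.png

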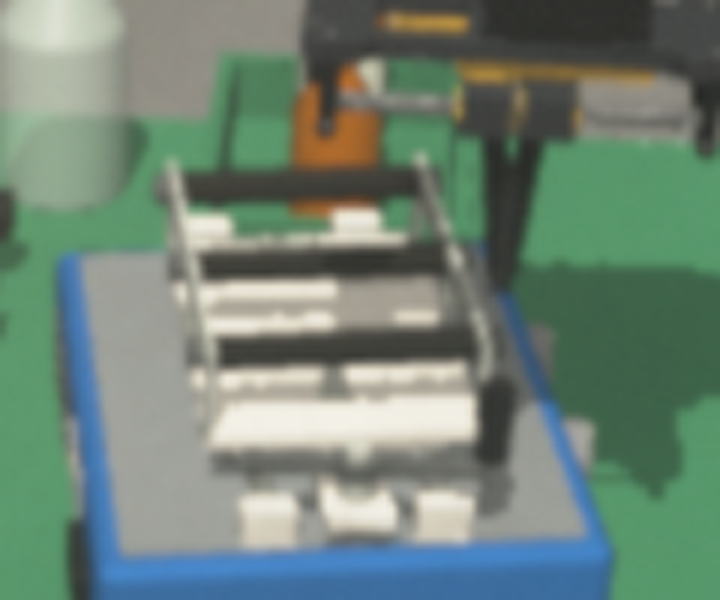

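The side view shows the finger tips right behind the knob (crop 490,420) and clear of the rail. I'll go down.

Emit:
arm_command(steps=[{"dx":-0.001,"dy":-0.001,"dz":0.027,"rx":0,"ry":0,"rz":0,"claw":1},{"dx":0,"dy":-0.001,"dz":0.026,"rx":0,"ry":0,"rz":0,"claw":1},{"dx":0,"dy":-0.001,"dz":0.016,"rx":0,"ry":0,"rz":0,"claw":1},{"dx":0,"dy":0,"dz":0,"rx":0,"ry":0,"rz":0,"claw":1}])

```text
t: 13.7
eef_pos: [468.0, -137.2, 153.9]
tcp_rot: [3.13, 0.007, 1.557]
ft_force: [-0.3, 0.5, 0.7]
opening: 0.008
```

```bash
cat > arc.py <<'E'
import sys
from h import *
n=int(sys.argv[1]); off=float(sys.argv[2]); step=float(sys.argv[3]); z=float(sys.argv[4])
s=env.state(); p=s['eef_pos'].copy(); Rm=R.from_euler('xyz',s['tcp_rot'])
P=np.array([524.8,-111.5])
v=p[:2]-P; r=np.hypot(*v); phi=np.arctan2(v[1],v[0])%(2*np.pi)+0
# finger at 60 radius with offset 'off' behind: finger angle = phi_knob+atan(off/60), r=hypot
pk=phi-np.arctan2(off,60)
print('t %.2f'%s['t'],np.round(p,1),np.round(np.degrees(s['tcp_rot']),2),'F',np.round(s['ft_force'],1),'r',round(r,1),'want r',round(np.hypot(60,off),1),'knob phi if touching',round(np.degrees(pk),1))
for i in range(n):
    pk-=np.radians(step); k=max(pk,0); 
    g=np.r_[P+60*np.array([np.cos(k),np.sin(k)])-off*np.array([np.sin(k),-np.cos(k)]),z]
    T=R.from_euler('xyz',[np.pi,0,k-np.pi/2])
    d=Rm.inv().apply(g-p)/800; rv=(Rm.inv()*T).as_rotvec()/(np.pi/2)
    print(round(np.degrees(k),1),np.round(g,1),np.round(np.r_[d,rv],4).tolist()); p=g;Rm=T
E
python3 arc.py 10 18 6 146
```

```text
t 13.70 [ 468.  -137.2  153.9] [179.33   0.38  89.2 ] F [-0.3  0.5  0.7] r 62.3 want r 62.6 knob phi if touching 187.7
181.7 [ 465.3 -131.2  146. ] [0.0075, -0.0036, 0.0098, 0.0074, 0.0043, -0.0273]
175.7 [ 463.6 -124.9  146. ] [0.008, -0.0019, -0.0, 0.0, -0.0, 0.0667]
169.7 [ 462.5 -118.4  146. ] [0.008, -0.0019, -0.0, 0.0, -0.0, 0.0667]
163.7 [ 462.2 -111.9  146. ] [0.008, -0.0019, -0.0, -0.0, -0.0, 0.0667]
157.7 [ 462.5 -105.3  146. ] [0.008, -0.0019, -0.0, 0.0, -0.0, 0.0667]
151.7 [463.4 -98.9 146. ] [0.008, -0.0019, -0.0, 0.0, -0.0, 0.0667]
145.7 [465.1 -92.5 146. ] [0.008, -0.0019, -0.0, -0.0, -0.0, 0.0667]
139.7 [467.4 -86.4 146. ] [0.008, -0.0019, -0.0, 0.0, -0.0, 0.0667]
133.7 [470.4 -80.5 146. ] [0.008, -0.0019, -0.0, 0.0, -0.0, 0.0667]
127.7 [473.9 -75.  146. ] [0.008, -0.0019, -0.0, 0.0, -0.0, 0.0667]
```

Emit:
arm_command(steps=[{"dx":0,"dy":-0.001,"dz":0.0098,"rx":0.007,"ry":0.004,"rz":0,"claw":1},{"dx":0.007,"dy":-0.002,"dz":0,"rx":0,"ry":0,"rz":0,"claw":1},{"dx":0.008,"dy":-0.002,"dz":0,"rx":0,"ry":0,"rz":0.04,"claw":1},{"dx":0.008,"dy":-0.002,"dz":0,"rx":0,"ry":0,"rz":0.06,"claw":1}])

```text
t: 14.2
eef_pos: [463.9, -118.7, 147.2]
tcp_rot: [3.139, 0.001, 1.395]
ft_force: [0.2, -2.5, -1.1]
opening: 0.002
```

```bash
python3 arc.py 5 18 6 146
```

```text
t 14.20 [ 463.9 -118.7  147.2] [1.7983e+02 7.0000e-02 7.9940e+01] F [ 0.2 -2.5 -1.1] r 61.3 want r 62.6 knob phi if touching 170.0
164.0 [ 462.2 -112.3  146. ] [0.0075, -0.0036, 0.0015, 0.0019, 0.0006, 0.0656]
158.0 [ 462.4 -105.8  146. ] [0.008, -0.0019, -0.0, 0.0, -0.0, 0.0667]
152.0 [463.4 -99.3 146. ] [0.008, -0.0019, -0.0, 0.0, -0.0, 0.0667]
146.0 [465.  -92.9 146. ] [0.008, -0.0019, -0.0, 0.0, -0.0, 0.0667]
140.0 [467.3 -86.8 146. ] [0.008, -0.0019, -0.0, 0.0, -0.0, 0.0667]
```

Contact is at about 2.5 N, so the knob is moving. I'll continue along the arc.

Emit:
arm_command(steps=[{"dx":0.0075,"dy":-0.0036,"dz":0.0012,"rx":0.001,"ry":0,"rz":0.066,"claw":1},{"dx":0.008,"dy":-0.0019,"dz":0,"rx":0,"ry":0,"rz":0.066,"claw":1},{"dx":0.008,"dy":-0.0019,"dz":0,"rx":0,"ry":0,"rz":0.066,"claw":1},{"dx":0.008,"dy":-0.0019,"dz":0,"rx":0,"ry":0,"rz":0.066,"claw":1},{"dx":0.008,"dy":-0.0019,"dz":0,"rx":0,"ry":0,"rz":0.066,"claw":1}])

```text
t: 14.82
eef_pos: [467.9, -85.4, 148.0]
tcp_rot: [3.136, 0.001, 0.86]
ft_force: [0.3, -2.3, -1.8]
opening: 0.007
```

```bash
python3 arc.py 6 18 6 146
```

```text
t 14.82 [467.9 -85.4 148. ] [1.797e+02 3.000e-02 4.928e+01] F [ 0.3 -2.3 -1.8] r 62.6 want r 62.6 knob phi if touching 138.7
132.7 [470.9 -79.6 146. ] [0.008, -0.0019, 0.0024, 0.0034, 0.0001, 0.073]
126.7 [474.5 -74.2 146. ] [0.008, -0.0019, -0.0, -0.0, -0.0, 0.0667]
120.7 [478.7 -69.1 146. ] [0.008, -0.0019, -0.0, 0.0, -0.0, 0.0667]
114.7 [483.4 -64.5 146. ] [0.008, -0.0019, -0.0, 0.0, -0.0, 0.0667]
108.7 [488.5 -60.4 146. ] [0.008, -0.0019, -0.0, 0.0, -0.0, 0.0667]
102.7 [494.  -56.9 146. ] [0.008, -0.0019, -0.0, -0.0, -0.0, 0.0667]
```

Emit:
arm_command(steps=[{"dx":0.008,"dy":-0.0019,"dz":0.0024,"rx":0.003,"ry":0,"rz":0.07,"claw":1},{"dx":0.008,"dy":-0.0019,"dz":0,"rx":0,"ry":0,"rz":0.066,"claw":1},{"dx":0.008,"dy":-0.0019,"dz":0,"rx":0,"ry":0,"rz":0.066,"claw":1},{"dx":0.007,"dy":-0.0017,"dz":0,"rx":0,"ry":0,"rz":0.06,"claw":1}])

```text
t: 15.32
eef_pos: [482.6, -63.8, 147.2]
tcp_rot: [3.14, 0.001, 0.435]
ft_force: [-1.8, -1.4, -1.2]
opening: 0.003
```

```bash
python3 arc.py 4 18 4 146
```

```text
t 15.32 [482.6 -63.8 147.2] [1.799e+02 3.000e-02 2.493e+01] F [-1.8 -1.4 -1.2] r 63.7 want r 62.6 knob phi if touching 114.8
110.8 [486.7 -61.8 146. ] [0.0057, -0.0001, 0.0016, 0.0011, 0.0003, 0.0462]
106.8 [490.3 -59.2 146. ] [0.0053, -0.0014, -0.0, -0.0, -0.0, 0.0444]
102.8 [494. -57. 146.] [0.0053, -0.0014, -0.0, 0.0, -0.0, 0.0444]
98.8 [497.9 -54.9 146. ] [0.0053, -0.0014, -0.0, 0.0, -0.0, 0.0444]
```

Emit:
arm_command(steps=[{"dx":0.0057,"dy":0,"dz":0.001,"rx":0.001,"ry":0,"rz":0.046,"claw":1},{"dx":0.0053,"dy":-0.0014,"dz":0,"rx":0,"ry":0,"rz":0.044,"claw":1},{"dx":0.004,"dy":-0.001,"dz":0,"rx":0,"ry":0,"rz":0.04,"claw":1}])

```text
t: 15.7
eef_pos: [492.5, -56.5, 147.2]
tcp_rot: [3.141, 0.002, 0.224]
ft_force: [-1.2, -1.6, -1.8]
opening: 0.003
```

```bash
python3 arc.py 4 18 2 146
```

```text
t 15.70 [492.5 -56.5 147.2] [1.7999e+02 1.2000e-01 1.2840e+01] F [-1.2 -1.6 -1.8] r 63.8 want r 62.6 knob phi if touching 103.7
101.7 [495.  -56.4 146. ] [0.0031, 0.0006, 0.0015, 0.0001, 0.0013, 0.0122]
99.7 [496.9 -55.4 146. ] [0.0026, -0.0007, -0.0, 0.0, -0.0, 0.0222]
97.7 [498.9 -54.5 146. ] [0.0026, -0.0007, -0.0, -0.0, -0.0, 0.0222]
95.7 [500.9 -53.6 146. ] [0.0026, -0.0007, -0.0, 0.0, -0.0, 0.0222]
```

Now I'll push in small rows until the force rises at the stop.

Emit:
arm_command(steps=[{"dx":0.0028,"dy":0,"dz":0.001,"rx":0,"ry":0,"rz":0.015,"claw":1},{"dx":0.0024,"dy":0,"dz":0,"rx":0,"ry":0,"rz":0.01,"claw":1}])

```text
t: 15.95
eef_pos: [495.9, -55.0, 146.7]
tcp_rot: [-3.141, 0.003, 0.184]
ft_force: [-6.6, -3.0, 0.0]
opening: 0.006
```

```bash
python3 arc.py 2 18 2 146
```

```text
t 15.95 [495.9 -55.  146.7] [-179.99    0.19   10.57] F [-6.6 -3.   0. ] r 63.4 want r 62.6 knob phi if touching 100.4
98.4 [498.2 -54.8 146. ] [0.0029, 0.0002, 0.0008, -0.0001, 0.0022, 0.0243]
96.4 [500.2 -53.9 146. ] [0.0026, -0.0007, -0.0, 0.0, -0.0, 0.0222]
```

Emit:
arm_command(steps=[{"dx":0.0015,"dy":0,"dz":0,"rx":0,"ry":0,"rz":0,"claw":1},{"dx":0.0015,"dy":0,"dz":0,"rx":0,"ry":0,"rz":0,"claw":1}])

```text
t: 16.2
eef_pos: [495.9, -54.9, 146.5]
tcp_rot: [-3.141, 0.009, 0.186]
ft_force: [-8.9, -5.4, 5.4]
opening: 0.007
```

```bash
python3 arc.py 1 18 2 146
```

```text
t 16.20 [495.9 -54.9 146.5] [-179.96    0.52   10.65] F [-8.9 -5.4  5.4] r 63.5 want r 62.6 knob phi if touching 100.3
98.3 [498.3 -54.7 146. ] [0.003, 0.0004, 0.0006, -0.0003, 0.0057, 0.0259]
```

The knob no longer moves and the force has risen to about 10 N at phi = 100°, so the lever is at its stop. I'll back off, rise and look.

Emit:
arm_command(steps=[{"dx":-0.01,"dy":0,"dz":0,"rx":0,"ry":0,"rz":0,"claw":1},{"dx":-0.02,"dy":0,"dz":0,"rx":0,"ry":0,"rz":0,"claw":1},{"dx":0,"dy":0,"dz":-0.04,"rx":0,"ry":0,"rz":0,"claw":1},{"dx":0,"dy":0,"dz":-0.06,"rx":0,"ry":0,"rz":0,"claw":1},{"dx":0,"dy":0,"dz":-0.06,"rx":0,"ry":0,"rz":0,"claw":1},{"dx":-0.01,"dy":0.06,"dz":-0.01,"rx":0,"ry":0,"rz":0,"claw":1},{"dx":-0.02,"dy":0.07,"dz":0,"rx":0,"ry":0,"rz":0,"claw":1},{"dx":-0.03,"dy":0.07,"dz":0,"rx":0,"ry":0,"rz":0,"claw":1},{"dx":-0.03,"dy":0.07,"dz":0,"rx":0,"ry":0,"rz":0,"claw":1},{"dx":0,"dy":0.05,"dz":0,"rx":0,"ry":0,"rz":0,"claw":1}])

```text
t: 17.45
eef_pos: [443.0, -329.6, 288.9]
tcp_rot: [3.139, 0.004, 0.192]
ft_force: [-0.1, 0.8, 0.4]
opening: 0.004
```

Run:
```python
from h import *
s=env.state(); print(s['t'],s['eef_pos'])
for n,b in(('top',(455,185,160,120)),('side',(290,100,120,100))):
    p,d=env.read_camera(n); cv2.imwrite(f'pics/{n}8.png',p[:,:,::-1])
    crop(p[:,:,::-1],*b,6 if n=='side' else 5,n+'8c')
```

```text
17.45 [ 442.96099793 -329.58472142  288.85205796]
```

View pics/top8c.png

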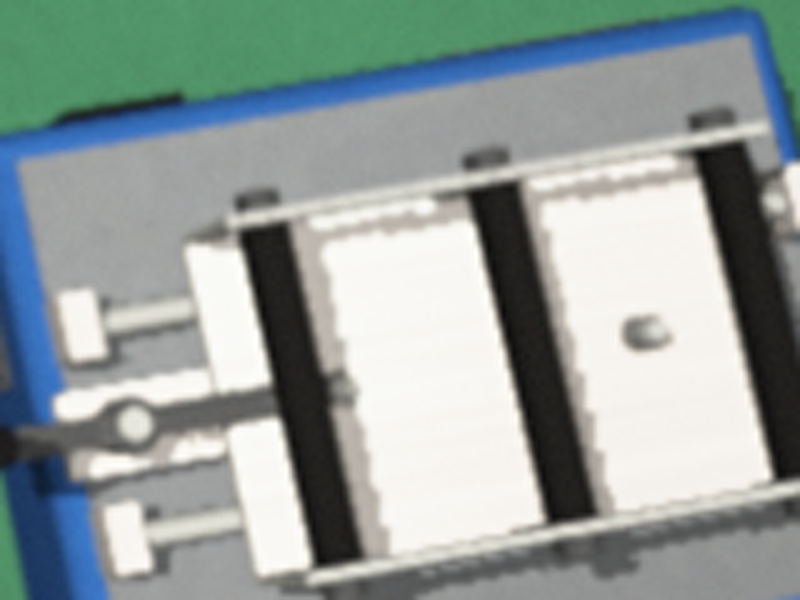

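View pics/side8.png

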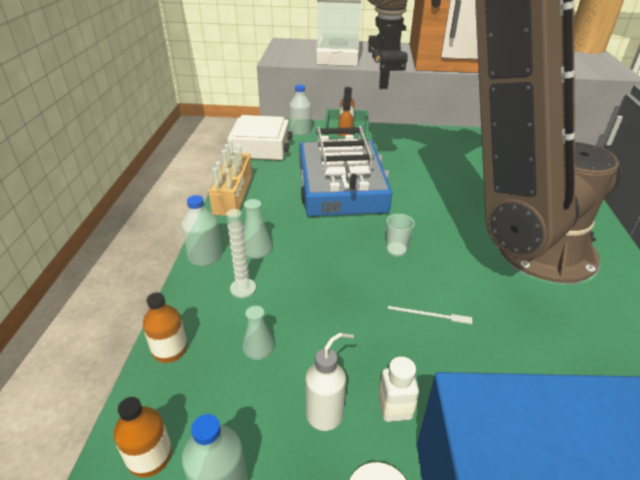

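View pics/side8c.png

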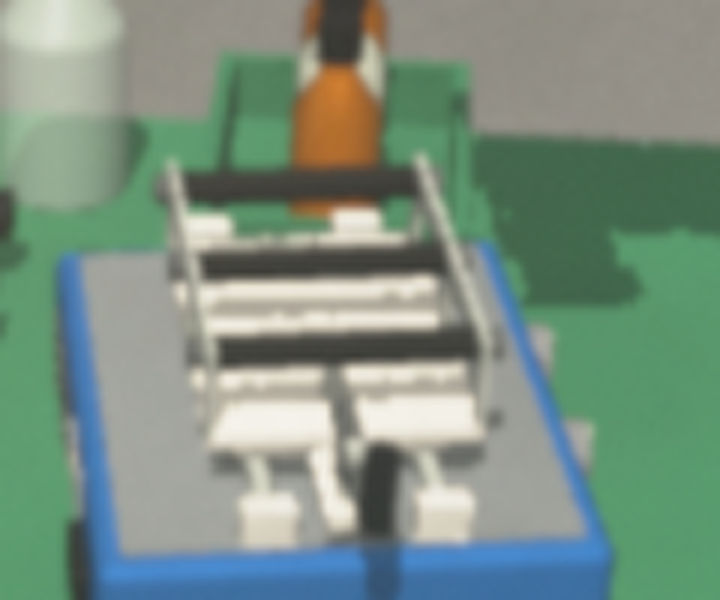

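View pics/top8.png

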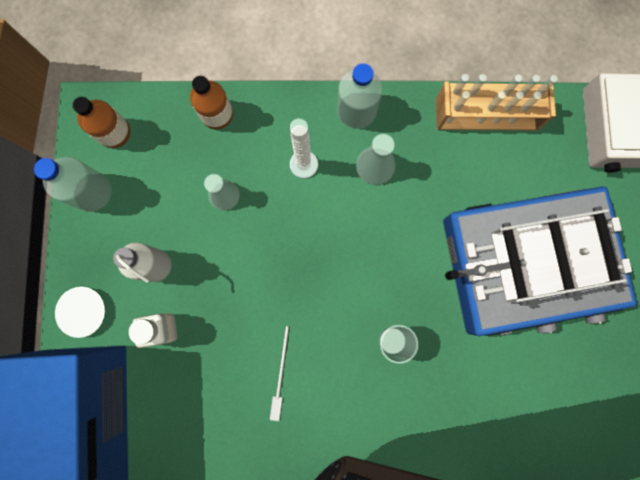

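The toe lies over the end of the plate, reaching top crop (275,400), and the handle points along the shaker's +y. The dowels show through the holes, and all the glassware stands where it was. I'm handing in the job.

```bash
python3 -c "
from cell import env
print(env.job_done())"
```

```text
the job is handed in; nothing more can be done
None
```

The flask platform is seated on the shaker carriage over both dowels, and the clamp lever is at its stop with the toe over the end of the plate. The job was handed in at about 17.6 s of the 64 s allowed.

- **Seating:** I lifted the platform by its middle bar and lined its holes up with the dowels in both cameras. It went down in steps with no sideways force until it touched at 135.4 mm, the height expected with the plate fully home.
- **Clamp:** I pushed the knob round with the shut fingers at about 2–3 N. It stopped moving at 90° from the shaker's -x direction, where the force rose to about 10–12 N.
- **Last pictures:** the plate lies flat with a dowel showing through each hole. The glassware and bottles stand where they were, and the arm is clear of everything.
- **Disagreement:** the two cameras differed by 4–5 mm along y. I relied on comparing platform and carriage within each view: the top view agreed to about 0.5 mm and the side view to about 2 mm. No check failed.

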